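Clamp the sample chamber and lock the carriage with its jam nut

ROBOT

A 7-joint arm with a two-finger parallel gripper is mounted at the origin on the work surface. World frame = base frame: x ahead of the robot, y to its left, z up, the work surface at z = 0. Lengths are in m, angles in rad, forces in N, time in s.
With the tool pointing down it reaches from about 0.35 to 0.9 m from the base axis. Payload 19.9 kg.
Tool frame: the origin (TCP) lies between the finger pads; the fingertips stand arm.tip_reach ahead of it and the grasp point (between the pads) is the TCP (arm.tip_reach is the distance from the TCP to the fingertips, in m); z points along the fingers, x is the direction in which the jaws open and shut, and the axes are right-handed (so a half turn about z gives the same grasp; the last joint's range is limited). The gripper opens to 94 mm and grips with 3 to 60 N. Pads are 16 mm wide; open, the fingers measure 119 mm over their backs; the gripper's body (75 mm by 177 mm) begins 78 mm behind the grasp point.
Start: joints at [-1.331, 0.417, -0.01, 1.614, 0.005, 1.111, -0.053], TCP at [0.174, 0.6, 0.224] pointing down, gripper open.
Joint ranges: [-2.81, 2.81], [-0.39, 2.02], [-1.27, 1.25], [0.06, 2.57], [-1.19, 4.33], [0.19, 2], [-2.82, 2.82]. Speed limits (rad/s): [1.89, 1.89, 2.39, 2.39, 3.01, 3.01, 3.01].

INTERFACE

Orientations are given as a unit quaternion [w, x, y, z].
In Python, from station import observe, viewer, workorder, arm gives the robot as it stands.
- The arm moves only by the shell command python3 -m inch 'ROWS' [OPENING] [FORCE]. ROWS is JSON, one flat list of numbers, 4 for each row, row after row: the shift along the tool's x, y, z in mm, then the turn about the tool's z in degrees. In form: [dx, dy, dz, roll, dx, dy, dz, roll, ...]. A call has 1 to 5 rows; each row shifts and turns the commanded pose from where the row before left it, along the tool's axes as they then stand; what a row does not reach is not made up. A row lasts 1/10 s, in which the tool goes at most 50 mm and 8.59 degrees, less where a joint would pass 70% of its speed; a pose out of reach is approached as far as the arm can. A call is refused whole if a number of a shift passes 50 or a number of a turn 8.59, either way. A call with a gripper value outside its range is refused whole. OPENING is the opening in per cent of the stroke, from 0 (shut) to 100 (fully open), set as the call begins (- or left out, the last holds). The fingers move at their own pace and stop on an object; FORCE is the grip in N (left out, the last holds). Time passes only in rows, so rows that do not move let the fingers close. It gives the time, the measured TCP pose, the force and the opening at its end, in the units of the state.
- observe(): the state, without advancing time (a new reading comes with each control period).
- viewer.get_image(name): name is "side" or "top"; returns a dict with "img" (400x640x3 uint8, red, green, blue), "fov_y" (degrees; the focal length in pixels is half the picture's height over the tangent of half this angle, whatever the lens; pixels are square), "cx", "cy" (the principal point, pixels), "R" (3x3) and "t" (3): a world point X has camera coordinates R X + t. Camera axes: x right, y down, z forward; pixel columns grow to the right and rows downward; lengths in m; the calibration is good to about 2 mm. A picture is of the moment at which its call begins. There is no depth.
- workorder.hand_in(): hands the job in, once; it reports no verdict.
The state is a dict: "time": time; "joint_pos": joint angles; "dq": joint speeds; "effort": joint torques, N m; "eef_pos": TCP position; "tcp_rot": TCP orientation; "force": force on the tool from outside, world axes, zero at the start; "ft_torque": the same for the moment, N m; "finger_gap": finger opening in m.
Only numpy, scipy, OpenCV 4.12 (cv2) and the standard library are available. Lean on these libraries where they do the work, as an engineer would, in place of code of your own. Each camera call takes 0.05 s, during which the arm holds its last target.

TASK

Lay the long sample chamber gently in the two V saddles of the clamping fixture, then slide the carriage along its rail until the chamber is held snugly between the carriage and the fixed end plate. Finally run the slanting wing jam nut down its stud (clockwise) until it is tight against the carriage's boss, and let go; leave the short chamber and the tape roll where they are.

Things in the scene. Friction and masses are not known exactly. Their poses are not given: they have to be found in the camera images.
- station: Fixed cream platform with black top, 240 x 400 mm (x, y), 40 mm high, carrying the aluminium clamping fixture. Origin: centre of its underside. y runs along the rail, from the carriage to the fixed end plate; x across, away from the robot; z up. The end plate (64 mm wide, 76 mm high above the black top) has its clamping face at y = +125 mm.
- cradle (a point): Where the middle of the long chamber's axis lies once it rests in the saddles and touches the end plate: 90 mm above the bench, 65 mm before the plate's face. Two 90-degree V saddles (14 mm thick, 60 mm wide, tips at about axis height) stand 35 mm either side of it along y; between them is free down to the rail (56 mm above the bench). The carriage closes a gap of up to 8 mm.
- long_chamber_mid (a point): Middle of the long chamber's axis. The loose chamber, about 180 g, is a clear tube 36 mm in diameter with a white liner and a square grey plate 48 x 48 x 8 mm at each end, 130 mm long over all; both ends are alike. It lies on the bench on flat sides of its plates, axis 24 mm up. Axes as those of long_chamber.
- long_chamber: The long chamber; origin 24 mm below the middle of its axis. y along the tube, z up.
- short_chamber_mid (a point): Middle of the axis of the short chamber: same make, but 85 mm long. A bystander: leave it. y along its tube.
- tape_roll: Bystander: loose pink tape roll, 68 mm across and 24 mm high, on the platform; origin at its underside. Leave it.
- carriage (a joint): Travel of the carriage along its rail (m), growing towards the end plate (station +y); range -0.015 to 0.075, starts at 0 to 0.02. Its pushing face meets the long chamber, itself against the end plate, at 0.065. It drags with about 10 N and stays where it is left; a badly centred grip on the nut can drag it.
- carriage_grip (a point): Station axes. Where to pinch the upright fin on the carriage: 14 mm thick along the rail (y), 40 mm wide (x), rising 51 mm above the carriage's flat top. This point is on its middle, 12 mm below its top edge, 138 mm above the bench. The carriage is 68 mm wide (x), 75 mm long (y); its pushing face is 20 mm ahead (+y) of this point; the nut is behind it (-y), at least 60 mm from this point.
- nut (a joint): Turn of the wing jam nut on its stud (rad), growing clockwise as seen looking down on the nut: 0 is fully backed off, 2.6 is hard down on the boss (a firm stop). Starts at 0 to 0.6. Each rad takes the nut 1.9 mm down the stud (12 mm a turn). It turns against about 0.06 N m and stays where it is left.
- wing (a point): Point on the nut's axis, 10 mm below the wing's outer edge (grip here). Steel hexagonal hub, 36 mm across flats, 14 mm thick; above it one straight flat-sided wing through the axis, 70 x 12 x 26 mm high. x along the wing, y across it, z outward along the stud, which stands at the rear (-y) end of the carriage and leans 35 degrees from vertical towards station -y. 45 mm are free round the axis.
Not all that is in view belongs to the job. What is shaped like the long_chamber but yellow is not meant.

How it is judged:
By the outcome, as a careful person would: the job done as asked, in the order asked, and still so for the second after the job is handed in, with the robot touching nothing.
It also fails if it takes over 72 s, if anything falls off the work surface, if the arm or the gripper's body presses on something with over 40 N, if the wrist force passes 120 N, or if a joint passes its speed limit or range.

## Working session

There is one attempt and no reset: what is moved stays moved. The work goes in short steps, Python scripts to look and compute and a shell command to move; the robot and the scene stay as the last step left them, time stands still between calls to the robot, and variables do not carry over. Pictures are saved under pics/ and viewed, and the job is handed in when it is done.

```bash
ls; mkdir -p pics; python3 - <<'E'
from station import observe, viewer, workorder, arm
import cv2
print(observe()); print(arm.tip_reach, [a for a in dir(arm) if a[0]!='_'])
for n in("side","top"):
    d=viewer.get_image(n); cv2.imwrite(f"pics/{n}0.png",d["img"][:,:,::-1]); print({k:v for k,v in d.items() if k!="img"})
E
```

```text
pics
{'time': 0.0, 'joint_pos': array([-1.33050239,  0.41791836, -0.01032865,  1.61416442,  0.00470836,
        1.11066898, -0.05299406]), 'dq': array([-0.00102526, -0.00055386,  0.00222595,  0.00151142, -0.00117589,
       -0.00118377, -0.00054298]), 'effort': array([-1.02539838e-03, -8.51241946e+01,  6.38361834e-01, -4.26017368e+01,
       -4.87950537e-02,  1.84054649e-02,  9.10448625e-05]), 'eef_pos': array([0.17370293, 0.60002403, 0.22386396]), 'tcp_rot': array([ 3.73841874e-04,  7.99387009e-01,  6.00816185e-01, -4.27104841e-04]), 'force': array([-0.07465593, -0.0380135 , -0.47285378]), 'ft_torque': array([0.02503334, 0.01953407, 0.00954078]), 'finger_gap': 0.09376240719049089}
0.019 ['Unreachable', 'tip_reach']
{'fov_y': 55.94117362458561, 'cx': 323.74664242640944, 'cy': 198.1078524500389, 'R': array([[ 0.79027458, -0.61273512,  0.00466542],
       [-0.41418447, -0.53977417, -0.7328677 ],
       [ 0.45157205,  0.57723437, -0.68035518]]), 't': array([-0.57491471,  0.29912913,  0.9127906 ])}
{'fov_y': 55.35917838767812, 'cx': 318.2429163278149, 'cy': 204.97984040801933, 'R': array([[-0.02447412, -0.99969961, -0.00130437],
       [-0.97747788,  0.02420364, -0.20964534],
       [ 0.20961394, -0.00385589, -0.97777663]]), 't': array([-0.06912252,  0.6533103 ,  0.94626184])}
```

View pics/side0.png

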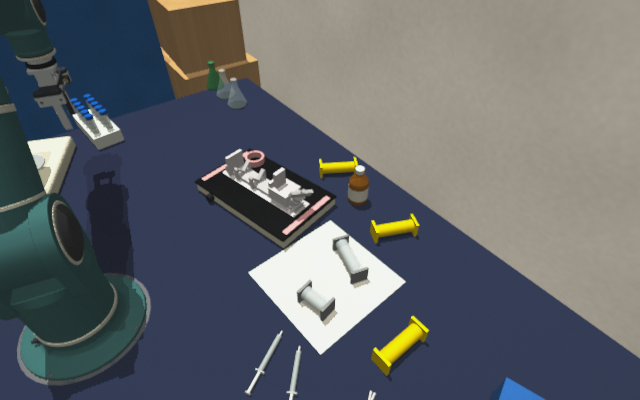

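View pics/top0.png

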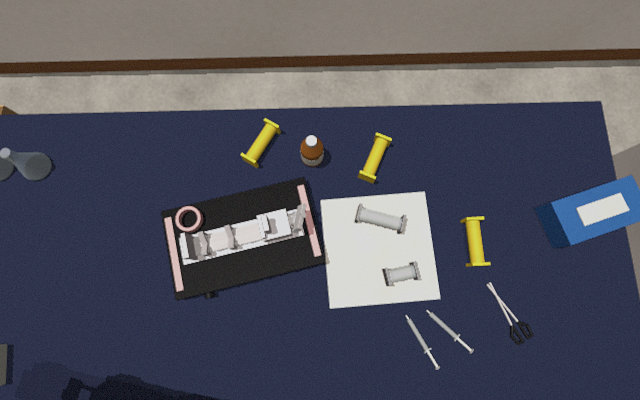

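The scene is clear in both views. Grey/clear candidates: (382,218) is longer, about 52 px, and fits the long chamber. (402,273) is about 36 px, so it is the short one. The yellow ones at (262,143), (375,158) and (475,241) are decoys. I'll confirm with an enlarged crop.

```bash
python3 - <<'E'
import cv2
a=cv2.imread("pics/top0.png"); 
cv2.imwrite("pics/crop_ch.png",cv2.resize(a[190:300,320:440],None,fx=5,fy=5,interpolation=cv2.INTER_CUBIC))
cv2.imwrite("pics/crop_st.png",cv2.resize(a[170:305,155:330],None,fx=4.4,fy=4.4,interpolation=cv2.INTER_CUBIC))
b=cv2.imread("pics/side0.png")
cv2.imwrite("pics/crop_st_s.png",cv2.resize(b[140:250,190:345],None,fx=5,fy=5,interpolation=cv2.INTER_CUBIC))
E
```

```text
(no output)
```

View pics/crop_ch.png

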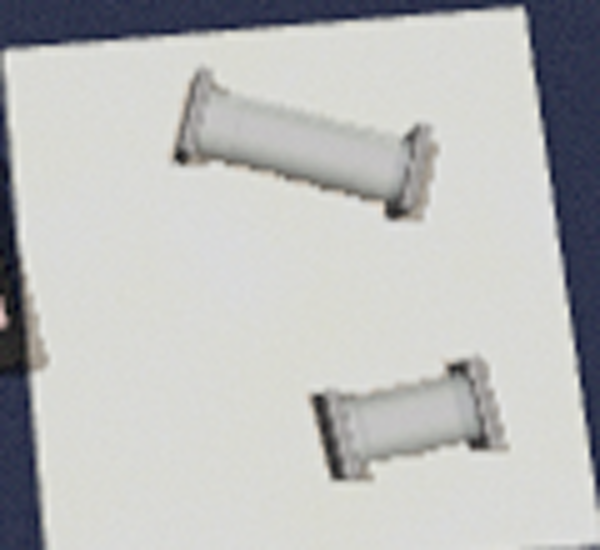

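View pics/crop_st.png

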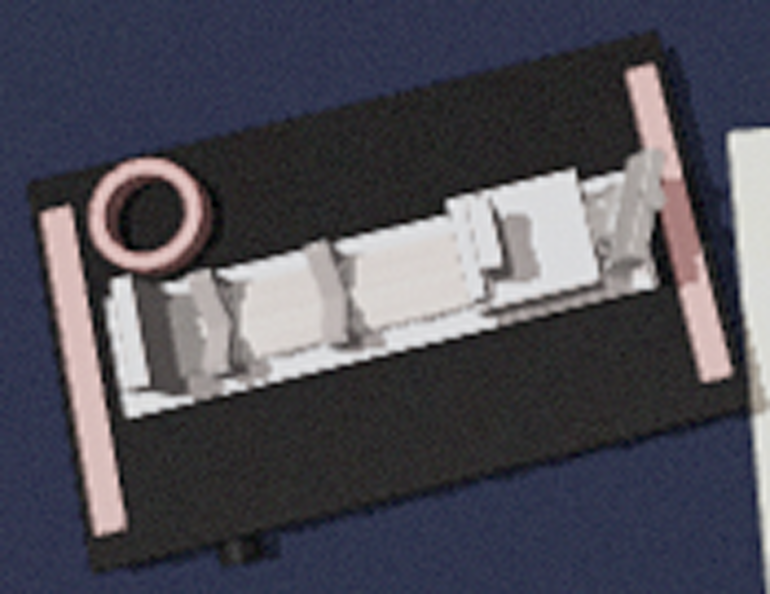

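View pics/crop_st_s.png

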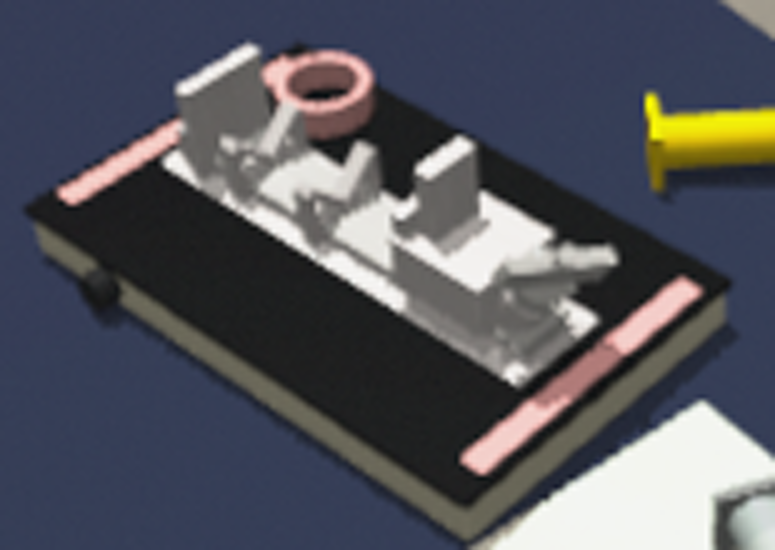

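The crop confirms it: the long chamber is at top crop (305,145) = px (381,219), with end plates at (190,115) and (412,170). The short chamber is below it at (410,420). The end plate is on the left in the top view (+y world), and the carriage and nut are on the right. Next I'll take measurements.

```bash
cat > h.py <<'E'
import numpy as np, cv2
from scipy.spatial.transform import Rotation as Ro
from station import observe, viewer
def cam(n):
    d=viewer.get_image(n); d['f']=200/np.tan(np.radians(d['fov_y']/2)); d['C']=-d['R'].T@d['t']; return d
def ray(d,p):
    v=d['R'].T@np.array([(p[0]-d['cx'])/d['f'],(p[1]-d['cy'])/d['f'],1]); return v/np.linalg.norm(v)
def onz(d,p,z):
    v=ray(d,p); return d['C']+v*(z-d['C'][2])/v[2]
def tri(d1,p1,d2,p2):
    A=[];b=[]
    for d,p in((d1,p1),(d2,p2)):
        v=ray(d,p);M=np.eye(3)-np.outer(v,v);A.append(M);b.append(M@d['C'])
    A=np.vstack(A);b=np.hstack(b);X=np.linalg.lstsq(A,b,rcond=None)[0];return X,np.linalg.norm(A@X-b)
def proj(d,X):
    c=d['R']@np.asarray(X,float)+d['t'];return np.array([d['cx'],d['cy']])+d['f']*c[:2]/c[2]
def crop(d,x0,y0,x1,y1,s,name,pts=()):
    im=cv2.resize(d['img'][y0:y1,x0:x1,::-1],None,fx=s,fy=s,interpolation=cv2.INTER_CUBIC)
    for p in pts:
        q=(np.array(p)-[x0,y0]+.5)*s-.5; cv2.circle(im,tuple(int(v) for v in q),3,(0,0,255),-1)
    cv2.imwrite(f"pics/{name}.png",im)
E
python3 - <<'E'
from h import *
t=cam("top");s=cam("side")
print("C",t['C'],s['C'])
img=t['img'].astype(int); v=img.max(2)
m=((v<62)&((img[:,:,2]-img[:,:,0])<14)).astype(np.uint8)
roi=np.zeros_like(m);roi[170:310,150:335]=1;m&=roi
m=cv2.morphologyEx(m,cv2.MORPH_OPEN,np.ones((3,3)));cs,_=cv2.findContours(m,0,2);c=max(cs,key=cv2.contourArea)
h=cv2.convexHull(c)
print("hullarea",cv2.contourArea(h)); W=np.array([onz(t,p[0],.04)[:2] for p in h])
r=cv2.minAreaRect((W*1000).astype(np.float32));print(r)
# hand corners
for q in [(30,183),(657,32),(750,407),(92,570)]:
    p=np.array(q)/4.4+[155,170]-.4; print(p,onz(t,p,.04))
crop(t,350,195,415,245,12,"ct"); crop(s,325,230,375,290,10,"cs")
E
```

```text
C [ 0.43855498 -0.08126556  1.06210601] [ 0.1660444  -0.71770236  0.8429261 ]
hullarea 6119.5
((507.387451171875, 107.8177261352539), (121.1663589477539, 405.91070556640625), 15.315275192260742)
[161.41818182 211.19090909] [0.65092463 0.34370134 0.04      ]
[303.91818182 176.87272727] [ 0.73871841 -0.04736157  0.04      ]
[325.05454545 262.1       ] [ 0.50209361 -0.0995867   0.04      ]
[175.50909091 299.14545455] [0.41607025 0.29255878 0.04      ]
```

View pics/ct.png

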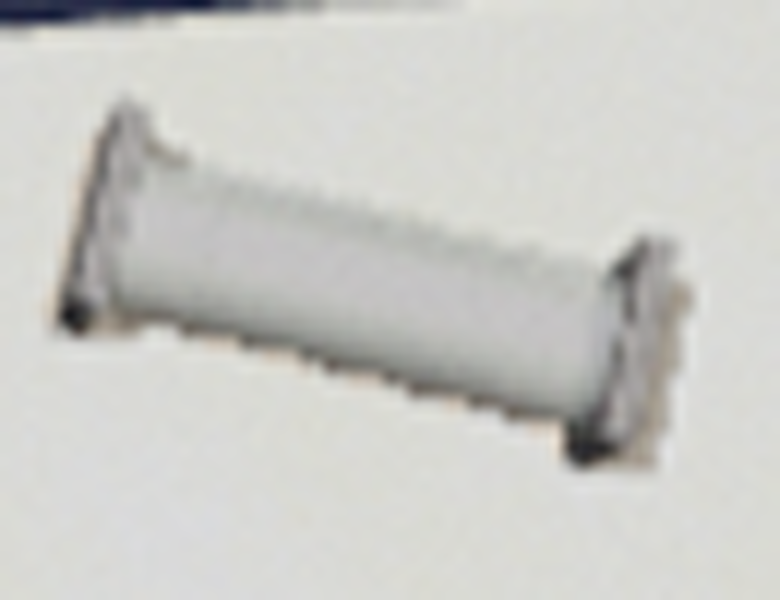

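View pics/cs.png

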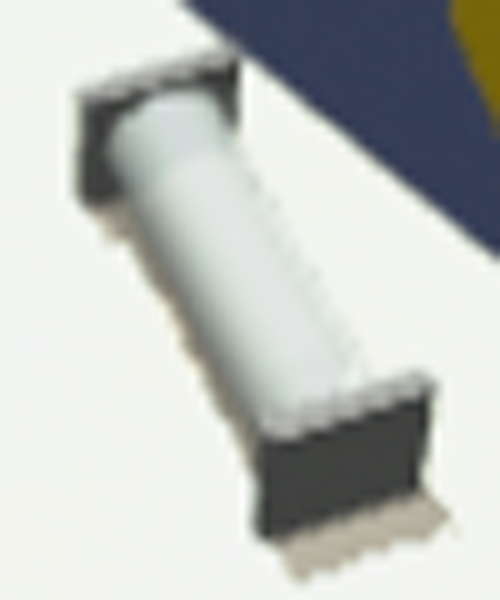

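```bash
python3 - <<'E'
from h import *
t=cam("top");s=cam("side")
T=lambda q:onz(t,(np.array(q)+.5)/12-.5+[350,195],.048)
S=lambda q:onz(s,(np.array(q)+.5)/10-.5+[325,230],.048)
tp=[T(q) for q in[(120,100),(150,115),(78,300),(108,315),(645,240),(672,250),(600,440),(635,455)]]
sp=[S(q) for q in[(80,90),(80,103),(237,48),(238,65),(262,425),(264,440),(420,373),(433,388)]]
for P in(tp,sp):
    P=np.array(P); a=P[:4].mean(0);b=P[4:].mean(0);print(a,b,"mid",(a+b)/2,"len",np.linalg.norm(a-b),"yaw of axis",np.degrees(np.arctan2(*(a-b)[1::-1])))
E
```

```text
[ 0.63434284 -0.19533257  0.048     ] [ 0.59975783 -0.31132705  0.048     ] mid [ 0.61705034 -0.25332981  0.048     ] len 0.12104066320419055 yaw of axis 73.39748064685517
[ 0.63244593 -0.19837957  0.048     ] [ 0.59874399 -0.31406569  0.048     ] mid [ 0.61559496 -0.25622263  0.048     ] len 0.12049523002332939 yaw of axis 73.75798579288649
```

```bash
cat >> h.py <<'E'
SC=np.array([.577,.1223]); SY=np.radians(12.43)
def st(x,y,z): return np.array([SC[0]+x*np.cos(SY)-y*np.sin(SY),SC[1]+x*np.sin(SY)+y*np.cos(SY),z])
E
python3 - <<'E'
from h import *
P=[st(x,y,.04) for x in(-.12,.12) for y in(-.2,.2)]+[st(x,.125,.116) for x in(-.032,.032)]+[st(x,y,.09) for x in(-.03,.03) for y in(.018,.032,.088,.102)]
for n,b,sc in(("top",(155,170,330,305),4.4),("side",(190,140,345,250),5)):
    d=cam(n); crop(d,*b,sc,"ov_"+n,[proj(d,p) for p in P])
E
```

```text
(no output)
```

View pics/ov_top.png

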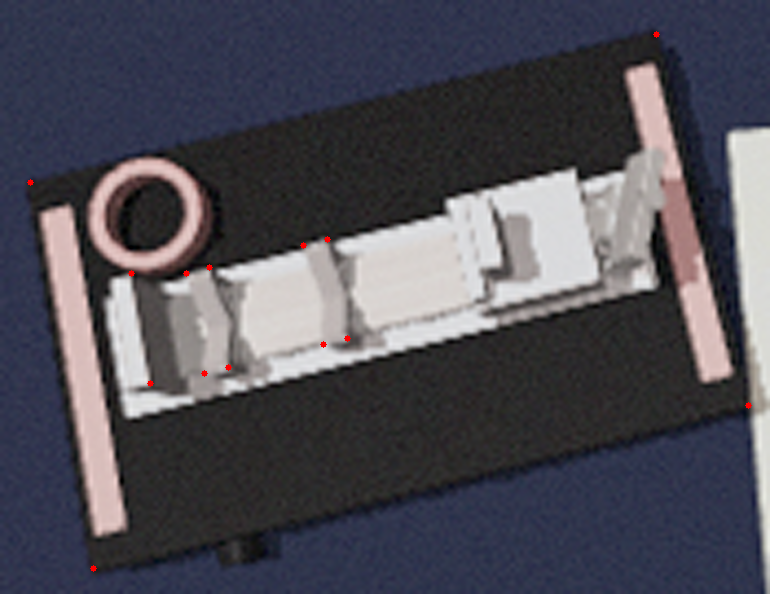

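View pics/ov_side.png

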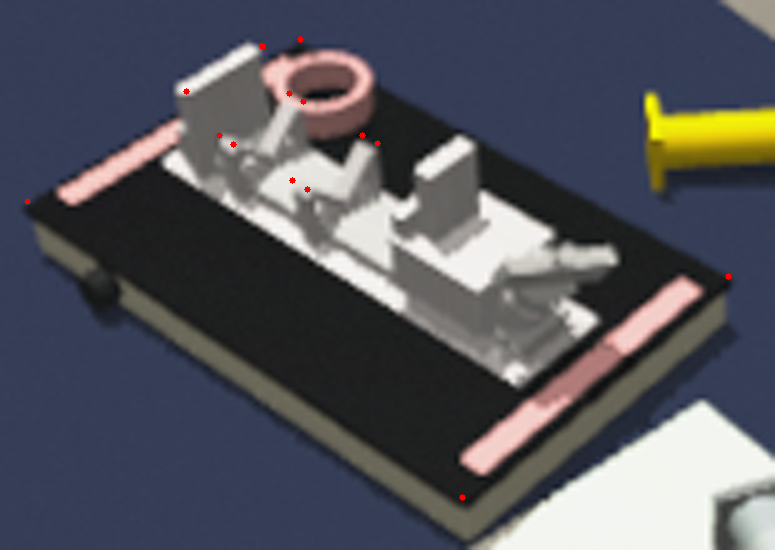

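```bash
python3 - <<'E'
from h import *
s=cam("side")
for q,w in[((25,209),st(-.12,.2,.04)),((733,284),st(.12,-.2,.04)),((463,507),st(-.12,-.2,.04))]:
    p=(np.array(q)+.5)/5-.5+[190,140]; print(onz(s,p,.04)-w)
print(observe()['eef_pos'])
E
```

```text
[-4.75351024e-03 -6.45111249e-03  3.46944695e-17]
[-2.30180017e-03 -6.92336517e-03  1.45716772e-16]
[-3.58172362e-03 -6.05329506e-03  3.46944695e-17]
[0.17380156 0.60027628 0.2243589 ]
```

```bash
cat >> h.py <<'E'
SC=SC+[-.0017,-.0032]
def plan(goal,yaw=None,n=None,vmax=45,start=None):
    """yaw = world angle of tool x, deg. prints rounded rows"""
    o=observe(); R=Ro.from_quat(np.roll(o['tcp_rot'],-1)).as_matrix()
    p=o['eef_pos'].copy(); y0=np.degrees(np.arctan2(R[1,0],R[0,0]))
    print("t",o['time'],"tcp",p.round(4),"yaw",y0.round(2),"F",o['force'].round(1),"gap",round(float(o['finger_gap']),4),"tilt",R[:,2].round(3))
    goal=np.array(goal,float)
    dy=0 if yaw is None else (yaw-y0+180)%360-180
    n=n or int(max(np.ceil(np.linalg.norm(goal-p)*1000/vmax),np.ceil(abs(dy)/8.5),1))
    a=np.radians(y0);out=[]
    q=p.copy()
    for i in range(n):
        tgt=p+(goal-p)*(i+1)/n; d=(tgt-q)*1000
        r=np.round([d[0]*np.cos(a)+d[1]*np.sin(a), d[0]*np.sin(a)-d[1]*np.cos(a), -d[2], -dy/n],1)
        q=q+np.array([r[0]*np.cos(a)+r[1]*np.sin(a), r[0]*np.sin(a)-r[1]*np.cos(a), -r[2]])/1000
        a-=np.radians(r[3]); out.append(r)
    for i in range(0,n,5): print(','.join(','.join(f"{v:g}" for v in r) for r in out[i:i+5]))
E
python3 -c "
from h import *
plan([.6163,-.2548,.15],-16.4,n=24)"
```

```text
t 0.45 tcp [0.1738 0.6003 0.2244] yaw 73.85 F [ 0.1  0.5 -0.1] gap 0.0938 tilt [-0. -0. -1.]
-29.1,27.6,3.1,3.8,-27.2,29.5,3.1,3.8,-25.2,31.2,3.1,3.8,-23,32.8,3.1,3.8,-20.9,34.3,3.1,3.8
-18.5,35.6,3.1,3.8,-16.1,36.8,3.1,3.8,-13.7,37.7,3.1,3.8,-11.1,38.5,3.1,3.8,-8.5,39.2,3.1,3.8
-6,39.7,3.1,3.8,-3.2,40,3.1,3.8,-0.7,40.1,3.1,3.8,2.1,40,3.1,3.8,4.7,39.9,3.1,3.8
7.3,39.4,3.1,3.8,9.9,38.9,3.1,3.8,12.5,38.1,3.1,3.8,14.9,37.3,3.1,3.8,17.4,36.1,3.1,3.8
19.8,34.9,3.1,3.8,22,33.5,3.1,3.8,24.2,32,3.1,3.8,26.3,30.3,3.1,3.8
```

```bash
python3 -m inch '[-29,28,0,3.8,-27,29,0,3.8,-25,31,0,3.8,-23,33,0,3.8,-21,34,0,3.8]' 100
python3 -m inch '[-18,36,0,3.8,-16,37,0,3.8,-14,38,0,3.8,-11,38,0,3.8,-8,39,0,3.8]'
python3 -m inch '[-6,40,0,3.8,-3,40,0,3.8,-1,40,0,3.8,2,40,3,3.8,5,40,5,3.8]'
python3 -m inch '[7,39,8,3.8,10,39,8,3.8,12,38,8,3.8,15,37,8,3.8,17,36,8,3.8]'
python3 -m inch '[20,35,8,3.8,22,34,8,3.8,24,32,8,3.8,26,30,0,3.8]'
python3 -c "
from h import *
plan([.6163,-.2548,.15],-16.4)
for n in('top','side'):
    d=cam(n);p=proj(d,observe()['eef_pos']).astype(int);o=observe()['eef_pos'];crop(d,p[0]-60,p[1]-60,p[0]+60,p[1]+60,5,'g_'+n,[proj(d,o-[0,0,.019]),proj(d,o-[0,0,.126])])"
```

```text
time: 0.95
eef_pos: [0.2663, 0.4213, 0.2246]
tcp_rot: [-0.0, 0.888, 0.459, 0.0]
force: [0.6, 0.5, 0.3]
finger_gap: 0.0939
time: 1.45
eef_pos: [0.3593, 0.2438, 0.2247]
tcp_rot: [-0.0, 0.952, 0.307, 0.0]
force: [1.2, -0.6, -0.0]
finger_gap: 0.0941
time: 1.95
eef_pos: [0.452, 0.0654, 0.2169]
tcp_rot: [-0.0, 0.989, 0.145, 0.001]
force: [0.2, 1.6, -0.5]
finger_gap: 0.0939
time: 2.45
eef_pos: [0.543, -0.112, 0.1762]
tcp_rot: [0.0, 1.0, -0.02, 0.0]
force: [0.3, 1.3, -0.2]
finger_gap: 0.0939
time: 2.85
eef_pos: [0.616, -0.2545, 0.1512]
tcp_rot: [-0.0, 0.988, -0.152, -0.001]
force: [-0.4, -0.0, 0.5]
finger_gap: 0.0942
t 2.85 tcp [ 0.616  -0.2545  0.1512] yaw -17.48 F [-0.4 -0.   0.5] gap 0.0942 tilt [-0.001  0.001 -1.   ]
0.4,0.2,1.2,-1.1
```

View pics/g_top.png

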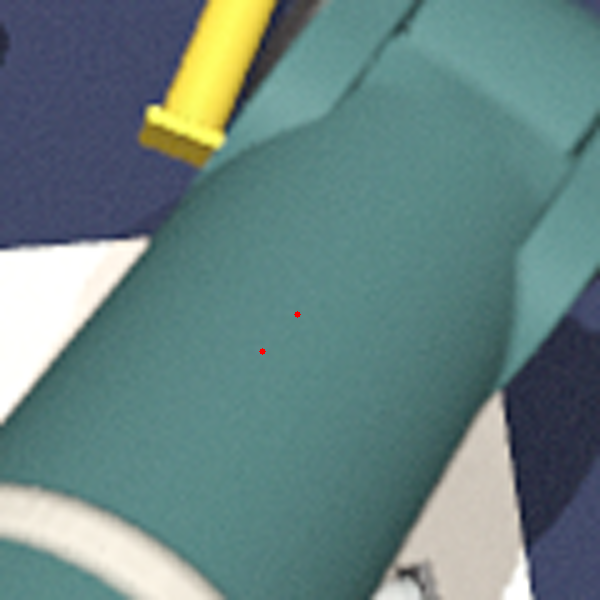

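View pics/g_side.png

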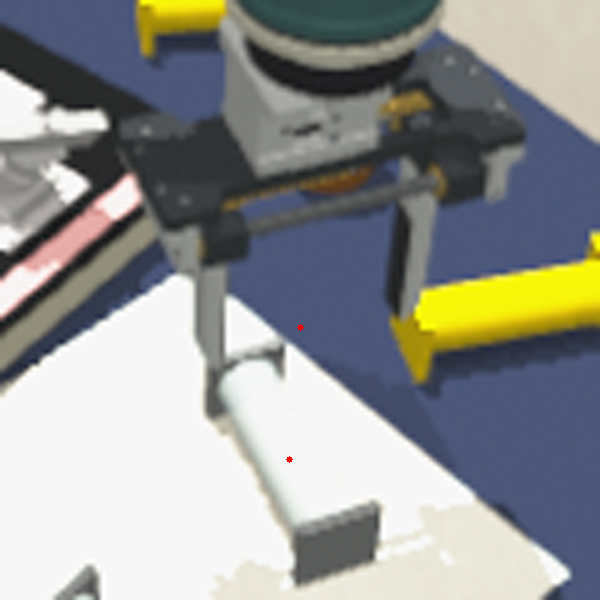

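```bash
python3 -c "
from h import *
d=cam('side');o=observe();p=o['eef_pos'];R=Ro.from_quat(np.roll(o['tcp_rot'],-1)).as_matrix()
print(p,o['joint_pos'])
pts=[proj(d,p+R@np.array([sx*.047,0,dz])) for sx in(-1,1) for dz in (.019,0,-.078)]
q=proj(d,p).astype(int)
crop(d,q[0]-50,q[1]-50,q[0]+50,q[1]+40,7,'g2',pts)"
```

```text
[ 0.61559995 -0.25576914  0.15185926] [-0.1005598   0.64862006  0.66148316  1.58260802 -0.4365534   1.06306679
  0.37211943]
```

View pics/g2.png

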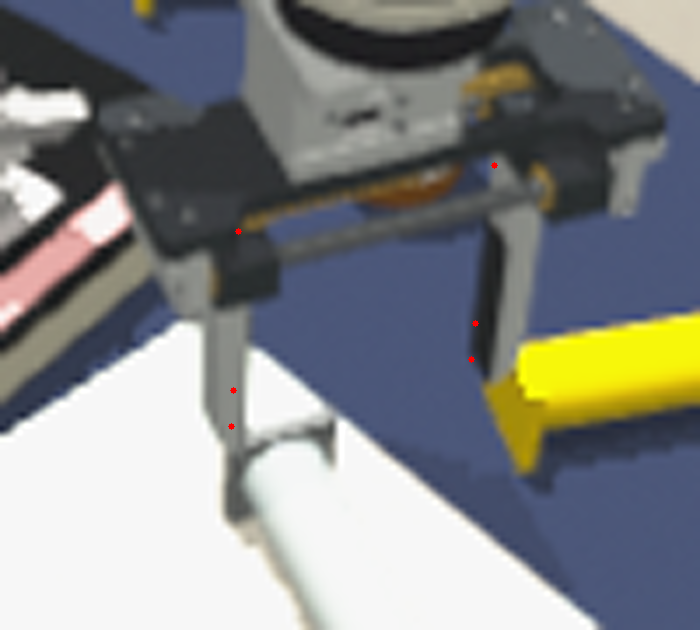

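```bash
sed -i "s/^SC=SC+.*/pass/; s/d\['C'\]=-/d['cx']+=.3*(n=='side'); d['cy']+=1.7*(n=='side'); d['C']=-/" h.py; python3 -c "
from h import *
plan([.617,-.2535,.026],-16.5)"
```

```text
t 3.0 tcp [ 0.6156 -0.2558  0.1519] yaw -17.52 F [-0.3  0.9 -0.2] gap 0.0939 tilt [-0.001 -0.001 -1.   ]
0.2,-0.9,42,-0.3,0.2,-0.8,41.9,-0.3,0.3,-0.9,42,-0.3
```

```bash
python3 -m inch '[0,-1,40,-0.4,0,-1,40,-0.3,1,-1,30,-0.3,0,0,0,0]'
python3 -c "
from h import *
plan([.617,-.2535,.026],-16.5)"
```

```text
time: 3.4
eef_pos: [0.6158, -0.2485, 0.039]
tcp_rot: [-0.001, 0.99, -0.141, -0.003]
force: [0.4, 0.6, 0.5]
finger_gap: 0.0939
t 3.4 tcp [ 0.6158 -0.2485  0.039 ] yaw -16.25 F [0.4 0.6 0.5] gap 0.0939 tilt [-0.005  0.002 -1.   ]
2.6,4.5,13,0.3
```

```bash
python3 -m inch '[0,0,5,0,0,0,0,0]'
python3 -c "
from h import *
plan([.617,-.2535,.026],-16.5)"
```

```text
time: 3.6
eef_pos: [0.6183, -0.2507, 0.0389]
tcp_rot: [0.0, 0.99, -0.142, 0.001]
force: [-0.4, -0.4, 0.1]
finger_gap: 0.0941
t 3.6 tcp [ 0.6183 -0.2507  0.0389] yaw -16.32 F [-0.4 -0.4  0.1] gap 0.0941 tilt [ 0.002 -0.    -1.   ]
-0.4,3.1,12.9,0.2
```

```bash
python3 -m inch '[0,3,12,0,0,0,0,0]'
python3 -c "
from h import *
plan([.617,-.2535,.026],-16.5)
d=cam('side');p=proj(d,observe()['eef_pos']).astype(int);crop(d,p[0]-50,p[1]-50,p[0]+50,p[1]+50,6,'g3')"
```

```text
time: 3.8
eef_pos: [0.6163, -0.2538, 0.025]
tcp_rot: [-0.0, 0.99, -0.142, -0.0]
force: [-0.2, 0.4, -1.1]
finger_gap: 0.0941
t 3.8 tcp [ 0.6163 -0.2538  0.025 ] yaw -16.36 F [-0.2  0.4 -1.1] gap 0.0941 tilt [-0.  0. -1.]
0.6,-0.5,-1,0.1
```

View pics/g3.png

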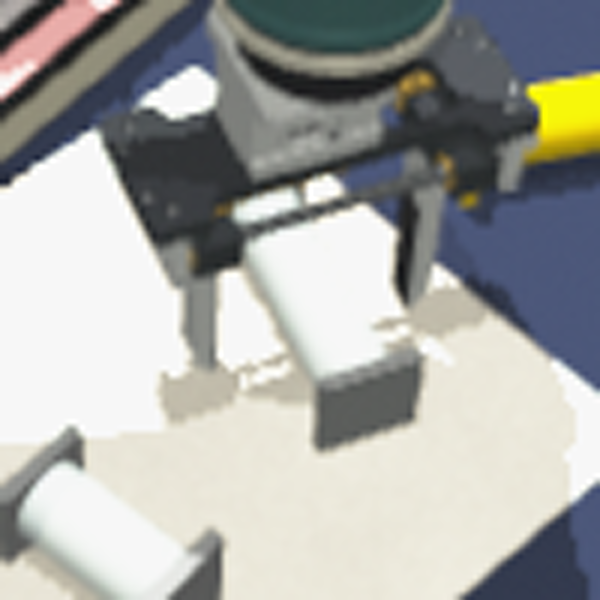

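The fingers straddle the long chamber's tube at about crop (205,370) and (415,300), centred on the middle of the tube. The short chamber is clear at the lower left. I'll close at moderate force.

```bash
python3 -m inch '[0,0,0,0,0,0,0,0,0,0,0,0,0,0,0,0,0,0,0,0]' 20 25
python3 -m inch '[0,0,0,0,0,0,0,0,0,0,0,0]'
python3 -c "
from h import *
plan([.617,-.2535,.17],-16.5)"
```

```text
time: 4.35
eef_pos: [0.6168, -0.2536, 0.0256]
tcp_rot: [0.0, 0.99, -0.142, 0.0]
force: [-0.9, -0.2, -0.1]
finger_gap: 0.0573
time: 4.65
eef_pos: [0.6168, -0.2536, 0.0255]
tcp_rot: [0.0, 0.99, -0.142, 0.0]
force: [0.1, 0.2, -0.1]
finger_gap: 0.0352
t 4.65 tcp [ 0.6168 -0.2536  0.0255] yaw -16.34 F [ 0.1  0.2 -0.1] gap 0.0352 tilt [ 0. -0. -1.]
0,-0,-36.1,0,0.1,-0.1,-36.1,0,-0,-0,-36.2,0,0,-0,-36.1,0
```

```bash
python3 -m inch '[0,0,-20,0,0,0,-45,0,0,0,-45,0,0,0,-45,0,0,0,-20,0]'
python3 -c "
from h import *
g=st(0,.057,.21);print(g)
plan(g,12.43,n=12)"
```

```text
time: 5.15
eef_pos: [0.6176, -0.2543, 0.2047]
tcp_rot: [0.0, 0.99, -0.142, 0.002]
force: [-0.2, -0.1, -2.5]
finger_gap: 0.0351
[0.56473094 0.1779639  0.21      ]
t 5.15 tcp [ 0.6176 -0.2543  0.2047] yaw -16.36 F [-0.2 -0.1 -2.5] gap 0.0351 tilt [ 0.004 -0.001 -1.   ]
-14.4,-33.3,-0.4,-2.4,-12.9,-33.9,-0.5,-2.4,-11.6,-34.4,-0.4,-2.4,-10.1,-34.9,-0.5,-2.4,-8.6,-35.2,-0.4,-2.4
-7.1,-35.6,-0.4,-2.4,-5.6,-35.9,-0.5,-2.4,-4.2,-36,-0.4,-2.4,-2.6,-36.2,-0.5,-2.4,-1.1,-36.3,-0.4,-2.4
0.5,-36.3,-0.5,-2.4,1.9,-36.2,-0.4,-2.4
```

```bash
python3 -m inch '[-14,-33,0,-2.4,-13,-34,0,-2.4,-12,-34,0,-2.4,-10,-35,0,-2.4,-9,-35,0,-2.4]'
python3 -m inch '[-7,-36,0,-2.4,-6,-36,0,-2.4,-4,-36,0,-2.4,-3,-36,0,-2.4,-1,-36,0,-2.4]'
python3 -m inch '[0,-36,0,-2.4,2,-36,0,-2.4,0,0,0,0,0,0,0,0]'
python3 -c "
from h import *
g=st(0,.057,.13);print(g)
plan(g,12.43)"
```

```text
time: 5.65
eef_pos: [0.5936, -0.0727, 0.2004]
tcp_rot: [-0.0, 0.999, -0.037, -0.0]
force: [0.5, -0.0, -1.8]
finger_gap: 0.0353
time: 6.15
eef_pos: [0.5712, 0.1074, 0.2005]
tcp_rot: [-0.0, 0.998, 0.068, -0.0]
force: [1.0, 0.8, -2.0]
finger_gap: 0.0355
time: 6.55
eef_pos: [0.5623, 0.1778, 0.2003]
tcp_rot: [0.0, 0.994, 0.109, -0.0]
force: [0.2, -0.8, -1.1]
finger_gap: 0.0353
[0.56473094 0.1779639  0.13      ]
t 6.55 tcp [0.5623 0.1778 0.2003] yaw 12.52 F [ 0.2 -0.8 -1.1] gap 0.0353 tilt [-0. -0. -1.]
1.2,0.2,35.1,0,1.2,0.2,35.2,0
```

```bash
python3 -m inch '[1,0,35,0,1,0,32,0,0,0,0,0]'
python3 -c "
from h import *
g=st(0,.057,.092)
plan(g,12.43)
d=cam('side');p=proj(d,observe()['eef_pos']).astype(int);crop(d,p[0]-60,p[1]-40,p[0]+60,p[1]+60,6,'g4',[proj(d,st(x,.125,.116)) for x in(-.032,.032)])"
```

```text
time: 6.85
eef_pos: [0.5628, 0.1759, 0.1302]
tcp_rot: [0.001, 0.994, 0.107, -0.003]
force: [-1.0, -0.2, -1.4]
finger_gap: 0.0354
t 6.85 tcp [0.5628 0.1759 0.1302] yaw 12.34 F [-1.  -0.2 -1.4] gap 0.0354 tilt [-0.005 -0.003 -1.   ]
2.3,-1.6,38.2,-0.1
```

View pics/g4.png

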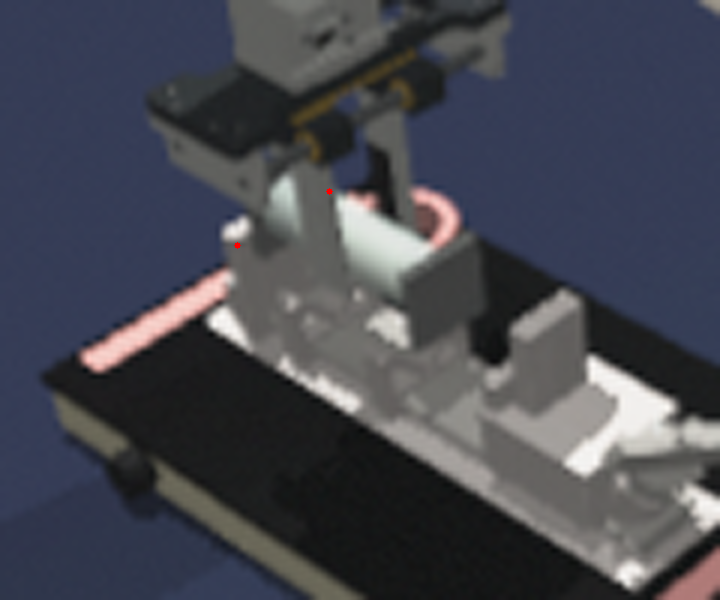

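```bash
python3 -m inch '[1,0,15,0,1,0,15,0,0,0,2,0,0,0,0,0]'
python3 -m inch '[0,0,0,0,0,0,0,0]'
python3 -c "
from h import *
g=st(0,.057,.092)
plan(g,12.43)"
```

```text
time: 7.3
eef_pos: [0.5664, 0.1781, 0.1012]
tcp_rot: [0.0, 0.994, 0.108, -0.0]
force: [-0.2, -0.4, -1.3]
finger_gap: 0.0358
time: 7.5
eef_pos: [0.5668, 0.1784, 0.102]
tcp_rot: [-0.0, 0.994, 0.108, 0.0]
force: [0.0, -1.0, -1.5]
finger_gap: 0.0353
t 7.5 tcp [0.5668 0.1784 0.102 ] yaw 12.46 F [ 0.  -1.  -1.5] gap 0.0353 tilt [ 0.001  0.    -1.   ]
-2.1,-0,10,0
```

```bash
python3 -m inch '[-2,0,3,0,0,0,3,0,0,0,0,0,0,0,0,0]'
python3 -m inch '[0,0,1.5,0,0,0,0,0,0,0,0,0]'
python3 -m inch '[0,0,1.5,0,0,0,0,0,0,0,0,0]'
python3 -m inch '[0,0,1,0,0,0,0,0,0,0,0,0]'
python3 -c "
from h import *
g=st(0,.057,.092)
plan(g,12.43)"
```

```text
time: 7.9
eef_pos: [0.5645, 0.1778, 0.0954]
tcp_rot: [0.0, 0.994, 0.108, -0.0]
force: [0.7, 0.5, -1.8]
finger_gap: 0.0355
time: 8.2
eef_pos: [0.5646, 0.1779, 0.094]
tcp_rot: [0.0, 0.994, 0.108, -0.0]
force: [-0.2, 0.5, -2.4]
finger_gap: 0.0355
time: 8.5
eef_pos: [0.5646, 0.1779, 0.0924]
tcp_rot: [0.0, 0.994, 0.108, -0.0]
force: [-0.7, 0.8, -1.4]
finger_gap: 0.0355
time: 8.8
eef_pos: [0.5646, 0.1779, 0.0918]
tcp_rot: [-0.0, 0.994, 0.108, 0.0]
force: [-2.7, -1.1, 6.2]
finger_gap: 0.0353
t 8.8 tcp [0.5646 0.1779 0.0918] yaw 12.45 F [-2.7 -1.1  6.2] gap 0.0353 tilt [ 0.  0. -1.]
0.1,-0.1,-0.2,0
```

Contact came at the expected height (0.0918), so the chamber is seated. Releasing.

```bash
python3 -m inch '[0,0,0,0,0,0,0,0,0,0,0,0]' 55
python3 -m inch '[0,0,0,0,0,0,0,0]'
python3 -m inch '[0,0,-10,0,0,0,-40,0,0,0,-40,0,0,0,-40,0,0,0,0,0]' 80
python3 -c "
from h import *
plan(st(0,-.08,.2),102.43)
d=cam('side');p=proj(d,st(0,0,.1)).astype(int);crop(d,p[0]-70,p[1]-60,p[0]+70,p[1]+50,5.5,'g5',[proj(d,st(x,.125,.116)) for x in(-.032,.032)])"
```

```text
time: 9.1
eef_pos: [0.5646, 0.1779, 0.0915]
tcp_rot: [0.0, 0.994, 0.108, 0.0]
force: [0.8, 0.3, 0.2]
finger_gap: 0.0513
time: 9.3
eef_pos: [0.5645, 0.1778, 0.0914]
tcp_rot: [0.0, 0.994, 0.108, -0.0]
force: [-0.5, -0.8, -0.3]
finger_gap: 0.0517
time: 9.8
eef_pos: [0.5667, 0.1782, 0.2273]
tcp_rot: [-0.001, 0.994, 0.108, 0.004]
force: [0.9, 0.5, -0.8]
finger_gap: 0.0752
t 9.8 tcp [0.5667 0.1782 0.2273] yaw 12.43 F [ 0.9  0.5 -0.8] gap 0.0752 tilt [ 0.007  0.003 -1.   ]
-0.2,12.4,2.5,-8.2,-1.9,12.3,2.5,-8.2,-3.7,11.9,2.4,-8.2,-5.4,11.2,2.5,-8.2,-6.9,10.4,2.5,-8.2
-8.2,9.2,2.5,-8.2,-9.6,8,2.5,-8.2,-10.6,6.6,2.4,-8.2,-11.4,5,2.5,-8.2,-11.9,3.3,2.5,-8.2
-12.4,1.5,2.5,-8.2
```

View pics/g5.png

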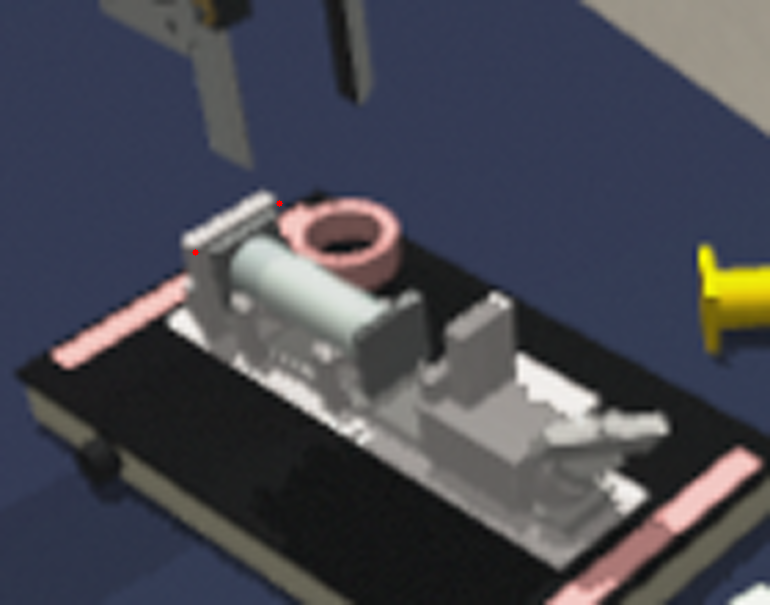

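```bash
cat >> h.py <<'E'
def tost(X):
    c,s=np.cos(SY),np.sin(SY);d=np.asarray(X)[:2]-SC;return np.array([c*d[0]+s*d[1],-s*d[0]+c*d[1],X[2]])
E
python3 - <<'E'
from h import *
s=cam("side");t=cam("top")
for q in[(417,178),(466,138),(478,147),(426,184)]:
    print(tost(onz(s,(np.array(q)+.5)/5-.5+[190,140],.15)).round(4))
a=cv2.imread("pics/top0.png");b=cv2.imread("pics/side0.png")
cv2.imwrite("pics/wt.png",cv2.resize(a[195:245,255:315],None,fx=12,fy=12,interpolation=cv2.INTER_CUBIC))
cv2.imwrite("pics/ws.png",cv2.resize(b[160:220,260:325],None,fx=10,fy=10,interpolation=cv2.INTER_CUBIC))
E
```

```text
[-0.0212 -0.0759  0.15  ]
[ 0.0242 -0.0713  0.15  ]
[ 0.0226 -0.0828  0.15  ]
[-0.0217 -0.0839  0.15  ]
```

View pics/wt.png

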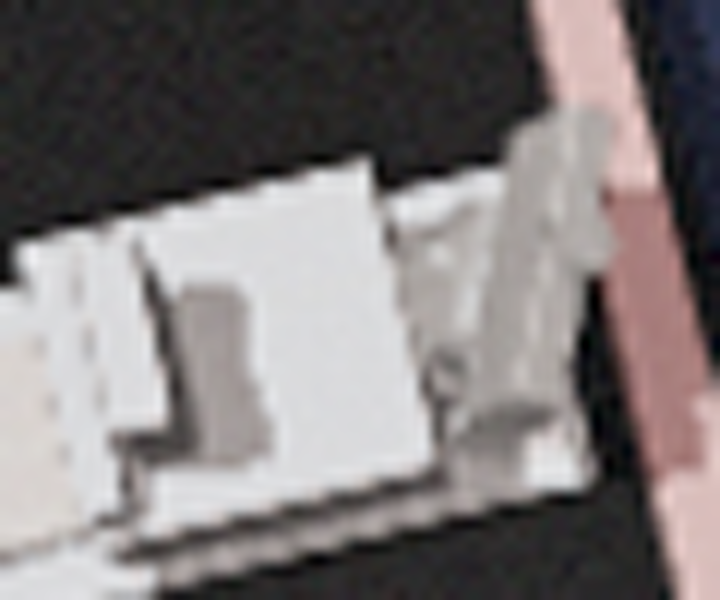

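View pics/ws.png

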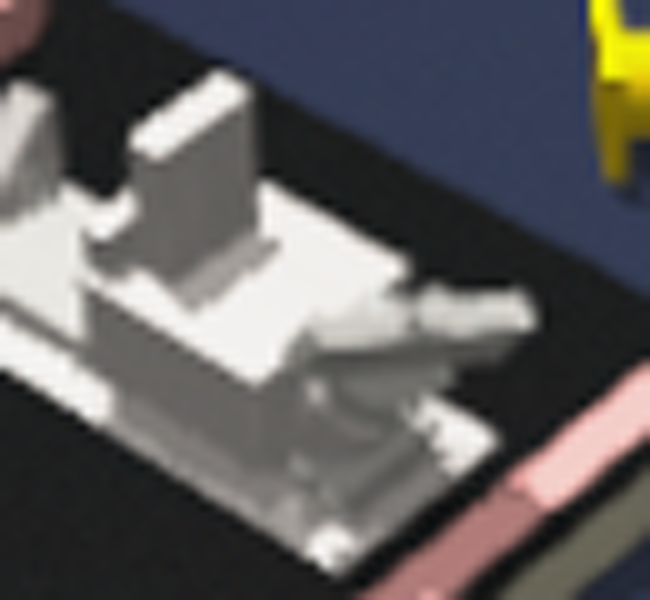

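```bash
python3 - <<'E'
from h import *
print(observe()['joint_pos'].round(2))
plan(st(0.001,-.0785,.205),-77.57)
E
```

```text
[-0.77  0.4   0.54  1.72 -0.23  1.09  0.06]
t 9.95 tcp [0.5643 0.1779 0.2214] yaw 12.46 F [ 0.3 -0.2 -0.7] gap 0.0751 tilt [-0.  0. -1.]
0.1,12.3,1.5,8.2,1.9,12.2,1.5,8.2,3.6,11.8,1.5,8.2,5.3,11.1,1.4,8.2,6.7,10.3,1.5,8.2
8.2,9.2,1.5,8.2,9.4,8,1.5,8.2,10.5,6.5,1.5,8.2,11.3,5,1.5,8.2,11.8,3.3,1.5,8.2
12.3,1.6,1.5,8.2
```

```bash
python3 -m inch '[0,12,1,8.2,2,12,1,8.2,4,12,2,8.2,5,11,2,8.2,7,10,1,8.2]' 40
python3 -m inch '[8,9,1,8.2,9,8,2,8.2,10,6,1,8.2,11,5,2,8.2,12,3,1,8.2]'
python3 -m inch '[12,2,2,8.2,0,0,0,0,0,0,0,0]'
python3 -c "
from h import *
plan(st(0.001,-.0785,.138),-77.57)"
```

```text
time: 10.45
eef_pos: [0.5783, 0.1178, 0.2131]
tcp_rot: [0.001, 0.968, -0.249, -0.001]
force: [0.2, 0.6, 0.4]
finger_gap: 0.0394
time: 10.95
eef_pos: [0.592, 0.0593, 0.2062]
tcp_rot: [0.001, 0.82, -0.573, -0.001]
force: [0.5, -0.8, -0.2]
finger_gap: 0.0379
time: 11.25
eef_pos: [0.5945, 0.0482, 0.2047]
tcp_rot: [0.001, 0.78, -0.626, -0.0]
force: [-0.0, 0.1, -0.3]
finger_gap: 0.0374
t 11.25 tcp [0.5945 0.0482 0.2047] yaw -77.51 F [-0.   0.1 -0.3] gap 0.0374 tilt [-0.001 -0.001 -1.   ]
1.2,0.1,33.3,0,1.2,0,33.4,0
```

```bash
python3 -m inch '[2,0,30,0,0,0,5,0,0,0,0,0]'
python3 -c "
from h import *
plan(st(0.001,-.0785,.138),-77.57)
d=cam('side');p=proj(d,st(0,-.08,.13)).astype(int);crop(d,p[0]-50,p[1]-45,p[0]+50,p[1]+40,7,'g6')"
```

```text
time: 11.55
eef_pos: [0.5948, 0.0464, 0.17]
tcp_rot: [0.001, 0.779, -0.627, -0.001]
force: [-0.3, -0.6, -0.4]
finger_gap: 0.0378
t 11.55 tcp [0.5948 0.0464 0.17  ] yaw -77.6 F [-0.3 -0.6 -0.4] gap 0.0378 tilt [-0.002 -0.    -1.   ]
0.6,0,32,-0
```

View pics/g6.png

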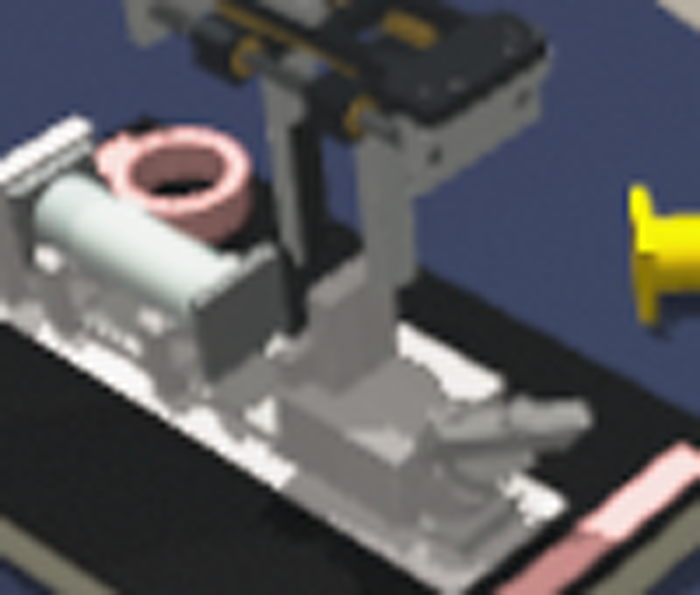

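The open fingers straddle the fin: the near finger is at (380,250) and the far one at (300,240), with the fin at (340,310). I'll lower and pinch.

```bash
python3 -m inch '[0,0,15,0,0,0,17,0,0,0,0,0]'
python3 -m inch '[0,0,0,0,0,0,0,0,0,0,0,0,0,0,0,0]' 0 20
python3 -c "
from h import *
plan(st(0.001,-.025,.138),-77.57)
print(tost(observe()['eef_pos']))"
```

```text
time: 11.9
eef_pos: [0.5944, 0.0462, 0.1363]
tcp_rot: [0.001, 0.779, -0.627, -0.001]
force: [0.4, 1.0, 1.0]
finger_gap: 0.038
time: 12.3
eef_pos: [0.5954, 0.0462, 0.1389]
tcp_rot: [-0.0, 0.779, -0.627, 0.0]
force: [-1.6, 1.6, 2.6]
finger_gap: 0.0137
t 12.3 tcp [0.5954 0.0462 0.1389] yaw -77.72 F [-1.6  1.6  2.6] gap 0.0137 tilt [ 0.  0. -1.]
-26.6,0.4,0.4,-0.1,-26.7,0.3,0.5,-0.1
[ 0.00163602 -0.07825676  0.13885711]
```

```bash
python3 -m inch '[-8,0,0,0,-10,0,0,0,-10,0,0,0,-8,0,0,0,0,0,0,0]'
python3 -m inch '[-5,0,0,0,-4,0,0,0,0,0,0,0]'
python3 -c "
from h import *
plan(st(0.001,-.025,.138),-77.57)
print(tost(observe()['eef_pos']))"
```

```text
time: 12.8
eef_pos: [0.5876, 0.0811, 0.1388]
tcp_rot: [0.0, 0.779, -0.627, 0.0]
force: [-1.9, -1.9, 4.3]
finger_gap: 0.014
time: 13.1
eef_pos: [0.5858, 0.0889, 0.1388]
tcp_rot: [0.0, 0.778, -0.628, 0.001]
force: [-0.4, -6.3, 3.8]
finger_gap: 0.0138
t 13.1 tcp [0.5858 0.0889 0.1388] yaw -77.78 F [-0.4 -6.3  3.8] gap 0.0138 tilt [ 0.    -0.002 -1.   ]
-9.5,0.5,0.8,-0.2
[ 0.00144107 -0.03447693  0.13884236]
```

```bash
for i in 1; do python3 -m inch '[-3,0,0,0,0,0,0,0]'; done
python3 -m inch '[-2,0,0,0,0,0,0,0]'
python3 -m inch '[-2,0,0,0,0,0,0,0]'
python3 -m inch '[-1,0,0,0,0,0,0,0]'
python3 -c "
from h import *
print(tost(observe()['eef_pos']))"
```

```text
time: 13.3
eef_pos: [0.5853, 0.0914, 0.1389]
tcp_rot: [0.001, 0.778, -0.628, 0.001]
force: [-0.7, -8.4, 3.0]
finger_gap: 0.0141
time: 13.5
eef_pos: [0.5848, 0.0933, 0.1388]
tcp_rot: [0.001, 0.778, -0.628, 0.001]
force: [-0.9, -8.6, 2.7]
finger_gap: 0.0146
time: 13.7
eef_pos: [0.5844, 0.0952, 0.1389]
tcp_rot: [0.001, 0.778, -0.628, 0.001]
force: [0.2, -7.6, 2.8]
finger_gap: 0.0137
time: 13.9
eef_pos: [0.5843, 0.0959, 0.1388]
tcp_rot: [0.001, 0.778, -0.628, 0.001]
force: [-1.6, -9.8, 3.1]
finger_gap: 0.0137
[ 0.00140663 -0.02735382  0.13884845]
```

```bash
python3 -m inch '[-1,0,0,0,0,0,0,0]'
python3 -m inch '[-1,0,0,0,0,0,0,0]'
python3 -m inch '[-1,0,0,0,0,0,0,0]'
python3 -m inch '[-1,0,0,0,0,0,0,0]'
python3 -c "
from h import *
print(tost(observe()['eef_pos']))"
```

```text
time: 14.1
eef_pos: [0.5841, 0.0967, 0.1388]
tcp_rot: [0.001, 0.778, -0.628, 0.001]
force: [0.1, -11.0, 1.8]
finger_gap: 0.0139
time: 14.3
eef_pos: [0.5839, 0.0976, 0.1389]
tcp_rot: [0.001, 0.778, -0.628, 0.001]
force: [0.3, -11.7, 2.7]
finger_gap: 0.0141
time: 14.5
eef_pos: [0.5837, 0.0985, 0.1389]
tcp_rot: [0.001, 0.778, -0.628, 0.001]
force: [0.1, -10.7, 2.6]
finger_gap: 0.0142
time: 14.7
eef_pos: [0.5835, 0.0991, 0.1389]
tcp_rot: [0.001, 0.778, -0.628, 0.001]
force: [0.6, -12.9, 1.3]
finger_gap: 0.0142
[ 0.00137202 -0.02407547  0.13886029]
```

```bash
python3 -m inch '[-1,0,0,0,0,0,0,0]'
python3 -m inch '[-1,0,0,0,0,0,0,0]'
python3 -m inch '[-1,0,0,0,0,0,0,0]'
python3 -c "
from h import *
print(tost(observe()['eef_pos']))"
```

```text
time: 14.9
eef_pos: [0.5835, 0.0992, 0.1388]
tcp_rot: [0.001, 0.778, -0.629, 0.002]
force: [3.1, -18.5, -0.6]
finger_gap: 0.014
time: 15.1
eef_pos: [0.5835, 0.0992, 0.1389]
tcp_rot: [0.001, 0.777, -0.629, 0.002]
force: [5.2, -22.6, -2.3]
finger_gap: 0.0141
time: 15.3
eef_pos: [0.5835, 0.0992, 0.1388]
tcp_rot: [0.002, 0.777, -0.629, 0.003]
force: [7.2, -27.7, -5.9]
finger_gap: 0.0142
[ 0.00135761 -0.02396089  0.13884839]
```

```bash
python3 -m inch '[2,0,0,0,2,0,0,0,0,0,0,0]'
python3 -m inch '[0,0,0,0,0,0,0,0,0,0,0,0]' 30
python3 -m inch '[0,0,-20,0,0,0,-40,0,0,0,-40,0,0,0,0,0]'
python3 -c "
from h import *
print(observe()['joint_pos'].round(2), tost(observe()['eef_pos']))
for n,b,s in(('side',(215,120,335,215),6.5),('top',(170,160,320,290),5)):
    d=cam(n);crop(d,*b,s,'w1'+n)"
```

```text
time: 15.6
eef_pos: [0.5836, 0.099, 0.1388]
tcp_rot: [0.0, 0.778, -0.628, 0.001]
force: [-0.6, -7.9, 3.1]
finger_gap: 0.0138
time: 15.9
eef_pos: [0.5834, 0.101, 0.1385]
tcp_rot: [-0.0, 0.779, -0.627, -0.0]
force: [0.2, 0.4, -0.3]
finger_gap: 0.0275
time: 16.3
eef_pos: [0.5853, 0.1007, 0.2431]
tcp_rot: [-0.003, 0.779, -0.628, 0.002]
force: [0.6, -0.6, -0.1]
finger_gap: 0.0285
[-0.91  0.48  0.94  1.7  -0.42  1.17 -1.22] [ 0.00349584 -0.02288413  0.24313985]
```

View pics/w1side.png

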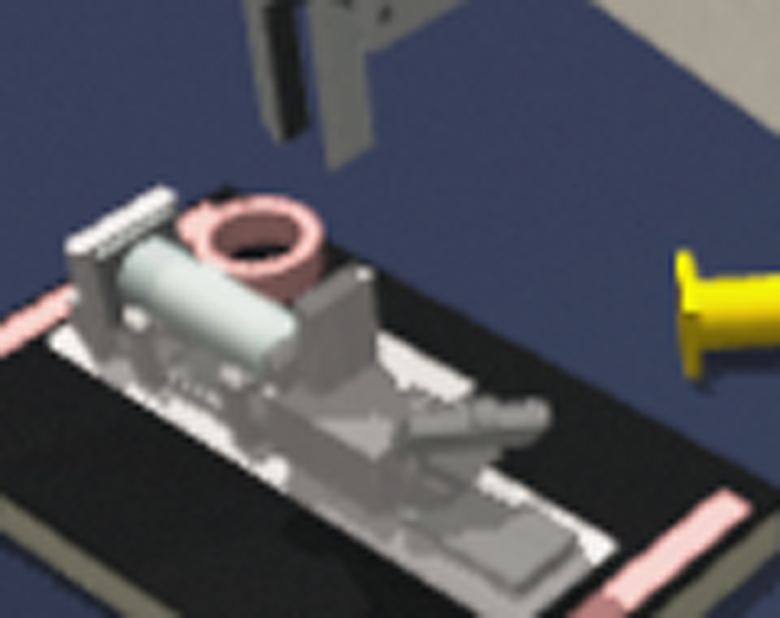

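View pics/w1top.png

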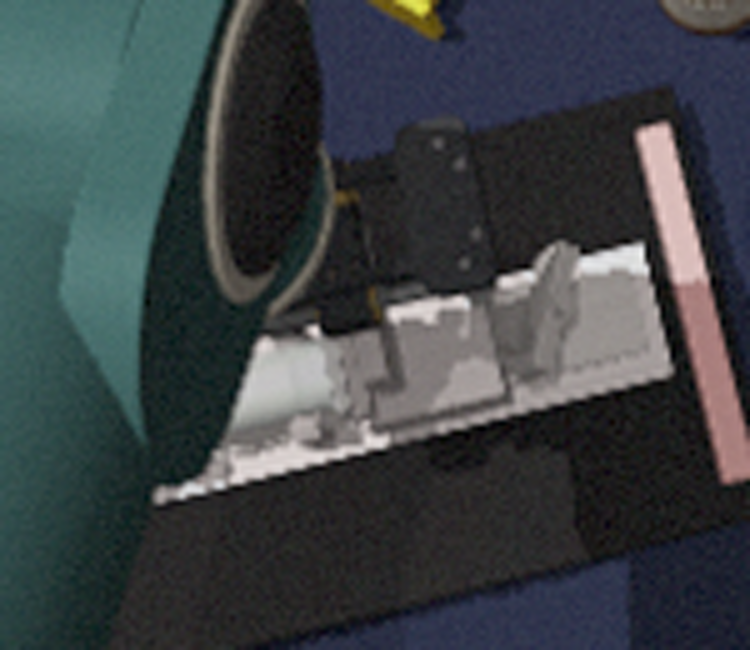

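```bash
python3 - <<'E'
from h import *
t=cam("top");s=cam("side")
T=lambda q:(np.array(q)+.5)/12-.5+[255,195]
S=lambda q:(np.array(q)+.5)/10-.5+[260,160]
for a,b in[((550,395),(318,338)),((572,255),(425,318)),((595,115),(532,308))]:
    X,e=tri(t,T(a),s,S(b));print((tost(X)).round(4),(tost(X)+[0,.0543,0]).round(4),e)
E
```

```text
[-0.0307 -0.1585  0.1338] [-0.0307 -0.1042  0.1338] 0.0015882858225144349
[-0.0012 -0.1704  0.1277] [-0.0012 -0.1161  0.1277] 0.00025221728106312276
[ 0.0296 -0.1827  0.1173] [ 0.0296 -0.1284  0.1173] 0.0016036861442469317
```

```bash
cat >> h.py <<'E'
c35,s35=np.cos(np.radians(35)),np.sin(np.radians(35))
U=np.array([0,-s35,c35]);E1=np.array([1,0,0.]);E2=np.array([0,c35,s35])
O0=np.array([0,-.116,.1277])
def push(th,turn,r=.026,b=.009,clear=0,depth=.014):
    """station position of TCP for closed fingers behind the wing arm at position angle th (deg); turn=deg turned so far. returns TCP(station), d angle"""
    a=np.radians(th);n=-np.sin(a)*E1+np.cos(a)*E2
    O=O0-.0019*np.radians(turn)*U
    C=O+r*(np.cos(a)*E1+np.sin(a)*E2)+.006*n
    d=-n[:2]/np.linalg.norm(n[:2])
    X=C.copy();X[:2]-=d*(b+clear);X[2]+=.019-depth
    return X,np.degrees(np.arctan2(d[1],d[0]))
def pushplan(th,turn,sign=-1,z=None,n=None,**k):
    X,da=push(th,turn,**k); yaw=da+12.43+(90 if sign>0 else -90)
    g=st(*X)
    if z:g[2]=z
    print("target st",X.round(4),"yaw",round((yaw+180)%360-180,1)); plan(g,yaw,n=n)
E
python3 - <<'E'
from h import *
for th in(154,120,90,64):print(th,*push(th,154-th))
pushplan(154,0,z=.19,clear=.008)
E
```

```text
154 [-0.03060322 -0.11881413  0.13614426] 59.229942785869014
120 [-0.02633214 -0.10321401  0.14297072] 25.31123005386932
90 [-0.015      -0.09348473  0.14587448] -2.873875883038211e-15
64 [-0.00235277 -0.08965202  0.14516757] -21.77805009107498
target st [-0.0347 -0.1257  0.1361] yaw -18.3
t 16.5 tcp [0.583  0.101  0.2376] yaw -77.73 F [-0.4  0.2 -1. ] gap 0.0283 tilt [-0.001 -0.    -1.   ]
14.8,5.1,6.8,-8.5,13.9,7.2,6.8,-8.5,12.7,9.2,6.8,-8.5,11.2,11,6.8,-8.5,9.4,12.5,6.8,-8.5
7.5,13.7,6.8,-8.5,5.3,14.8,6.8,-8.5
```

```bash
python3 -m inch '[15,5,6,-8.5,14,7,7,-8.5,13,9,7,-8.5,11,11,7,-8.5,9,12,7,-8.5]' 0 10
python3 -m inch '[8,14,7,-8.5,5,15,7,-8.5,0,0,0,0,0,0,0,0]'
python3 - <<'E'
from h import *
pushplan(154,0,clear=.008)
for n,b,s in(('side',(235,110,335,195),7.5),('top',(220,160,320,260),6)):
    d=cam(n);crop(d,*b,s,'w2'+n)
E
```

```text
time: 17.0
eef_pos: [0.5742, 0.0228, 0.203]
tcp_rot: [0.0, 0.954, -0.3, -0.001]
force: [1.3, -1.2, 0.1]
finger_gap: 0.0004
time: 17.4
eef_pos: [0.5708, -0.0081, 0.1899]
tcp_rot: [0.0, 0.987, -0.161, -0.001]
force: [0.2, -0.5, -0.0]
finger_gap: 0.0004
target st [-0.0347 -0.1257  0.1361] yaw -18.3
t 17.4 tcp [ 0.5708 -0.0081  0.1899] yaw -18.53 F [ 0.2 -0.5 -0. ] gap 0.0004 tilt [-0.001  0.    -1.   ]
-0.4,-0,26.9,-0.1,-0.3,-0,26.9,-0.1
```

View pics/w2side.png

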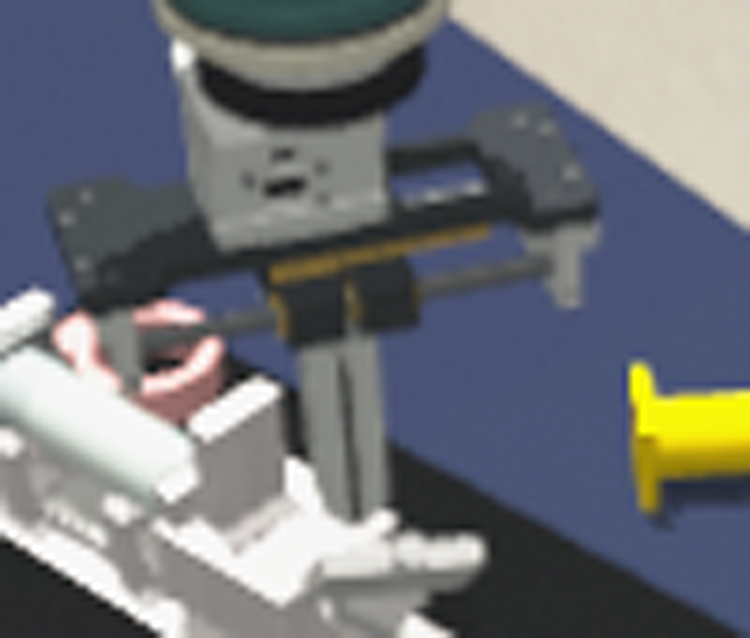

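View pics/w2top.png

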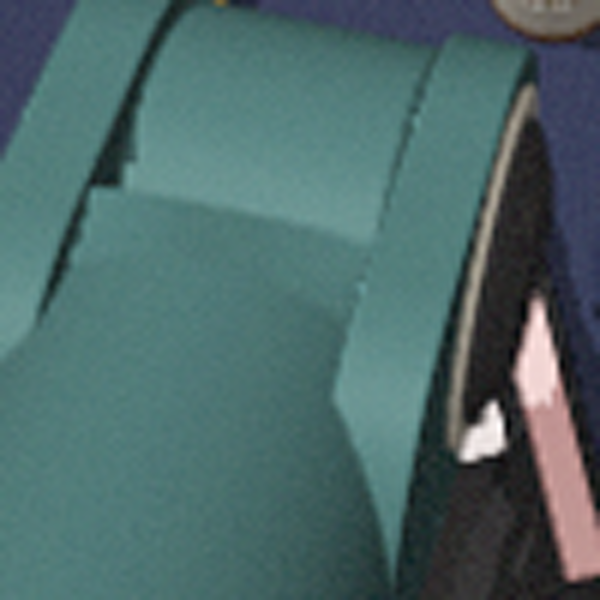

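```bash
python3 -m inch '[0,0,25,0,0,0,15,0,0,0,0,0]'
python3 -m inch '[0,0,7,0,0,0,7,0,0,0,0,0,0,0,0,0]'
python3 - <<'E'
from h import *
pushplan(154,0,clear=.008)
d=cam('side');crop(d,235,130,335,215,7.5,'w3side')
E
```

```text
time: 17.8
eef_pos: [0.57, -0.0076, 0.1486]
tcp_rot: [0.001, 0.987, -0.159, -0.002]
force: [-0.4, 0.5, 0.9]
finger_gap: 0.0005
time: 18.2
eef_pos: [0.5712, -0.0084, 0.1366]
tcp_rot: [0.0, 0.987, -0.159, 0.0]
force: [0.5, 0.6, -0.6]
finger_gap: 0.0003
target st [-0.0347 -0.1257  0.1361] yaw -18.3
t 18.2 tcp [ 0.5712 -0.0084  0.1366] yaw -18.26 F [ 0.5  0.6 -0.6] gap 0.0003 tilt [ 0. -0. -1.]
-1.1,-0.2,0.5,0.1
```

View pics/w3side.png

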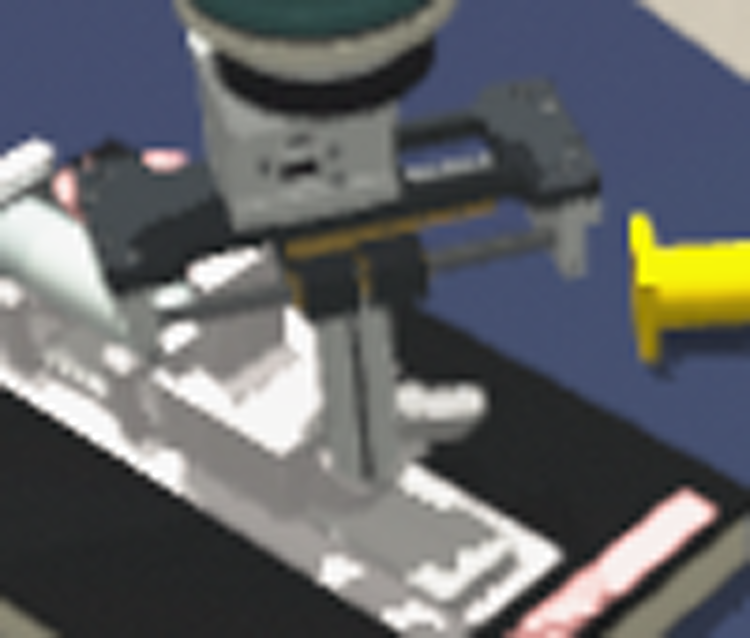

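```bash
cat >> h.py <<'E'
def arc(ths,th0,sign=-1,b=.009,r=.026,depth=.014):
    o=observe();R=Ro.from_quat(np.roll(o['tcp_rot'],-1)).as_matrix();p=o['eef_pos'].copy();y=np.degrees(np.arctan2(R[1,0],R[0,0]))
    print("t",o['time'],"st",tost(p).round(4),"yaw",y.round(1),"F",o['force'].round(1),'q',o['joint_pos'].round(2))
    out=[]
    for th,turn in ths:
        X,da=push(th,turn,b=b,r=r,depth=depth);g=st(*X);yw=da+SY*180/np.pi+(90 if sign>0 else -90);a=np.radians(y)
        d=(g-p)*1000;dr=-((yw-y+180)%360-180);dr=np.clip(dr,-8.5,8.5)
        w=np.round([d[0]*np.cos(a)+d[1]*np.sin(a),d[0]*np.sin(a)-d[1]*np.cos(a),-d[2],dr],1)
        out.append(w);p=g;y=y-dr
    for i in range(0,len(out),5):print(','.join(','.join(f"{v:g}" for v in q) for q in out[i:i+5]))
E
python3 - <<'E'
from h import *
pushplan(154,0)
arc([(154,0)]+[(t,154-t) for t in range(146,60,-8)],154)
E
```

```text
target st [-0.0306 -0.1188  0.1361] yaw -18.3
t 18.25 tcp [ 0.5712 -0.0084  0.1368] yaw -18.26 F [ 1.   1.1 -0.7] gap 0.0002 tilt [ 0. -0. -1.]
-1.2,-8.1,0.7,0.1
t 18.25 st [-0.0338 -0.1264  0.1368] yaw -18.3 F [ 1.   1.1 -0.7] q [-0.54  0.49  0.65  1.85 -0.37  0.92 -0.04]
-1.2,-8.1,0.7,0.1,-2,-3.3,-1.8,8.5,-1.9,-3.4,-1.7,8.4,-1.9,-3.4,-1.6,7.8,-1.8,-3.5,-1.4,7.4
-1.7,-3.6,-1.2,7.1,-1.7,-3.6,-0.9,6.8,-1.7,-3.7,-0.7,6.7,-1.7,-3.7,-0.4,6.6,-1.7,-3.7,-0.1,6.6
-1.7,-3.7,0.2,6.7,-1.7,-3.7,0.5,6.8
```

```bash
python3 -m inch '[-1,-4,0,0,0,-4,0,0,0,0,0,0]'
python3 -m inch '[-2,-3,-2,8.5,-2,-3,-2,8.4,0,0,0,0]'
python3 - <<'E'
from h import *
pushplan(138,16)
d=cam('side');crop(d,235,130,335,215,7.5,'w4side')
E
```

```text
time: 18.55
eef_pos: [0.5728, 0.0001, 0.1366]
tcp_rot: [0.0, 0.987, -0.158, 0.0]
force: [-0.2, -0.7, 1.5]
finger_gap: 0.0005
time: 18.85
eef_pos: [0.5713, 0.007, 0.1406]
tcp_rot: [0.0, 0.953, -0.303, 0.0]
force: [0.3, -1.7, 0.4]
finger_gap: 0.0005
target st [-0.03   -0.1112  0.1397] yaw -35.3
t 18.85 tcp [0.5713 0.007  0.1406] yaw -35.27 F [ 0.3 -1.7  0.4] gap 0.0005 tilt [ 0. -0. -1.]
0.1,-0.4,0.9,0
```

View pics/w4side.png

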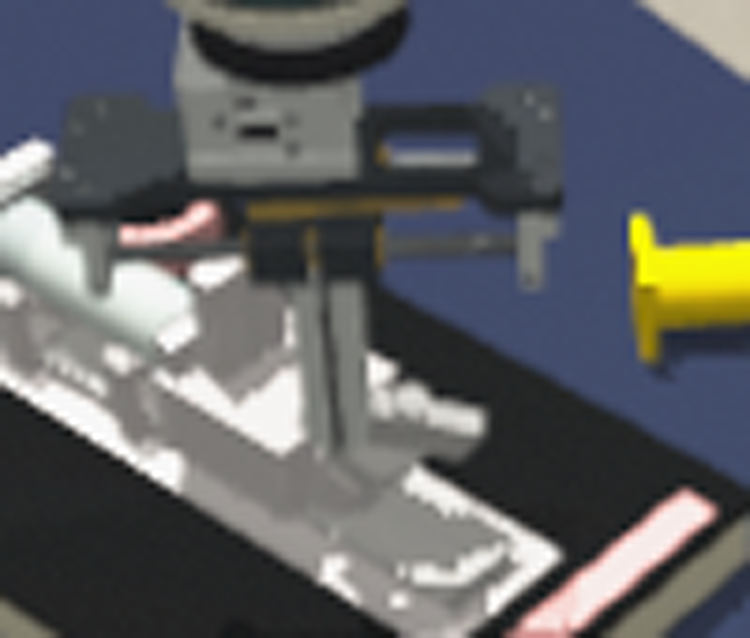

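The wing is turning: its far end has moved from (485,395) to (485,425), with about 2 N of contact force. Continuing along the arc.

```bash
python3 -m inch '[-2,-4,-1,7.8,-2,-3,-1,7.4,-2,-4,-1,7.1,0,0,0,0]'
python3 - <<'E'
from h import *
pushplan(114,40)
E
python3 -m inch '[-2,-3,-1,6.8,-2,-4,-1,6.7,-1,-4,0,6.6,0,0,0,0]'
python3 - <<'E'
from h import *
pushplan(90,64)
arc([(t,154-t) for t in (86,78,70,62)],154)
d=cam('side');crop(d,235,130,335,215,7.5,'w5side')
E
```

```text
time: 19.3
eef_pos: [0.5744, 0.019, 0.1433]
tcp_rot: [0.0, 0.878, -0.479, 0.0]
force: [-0.6, -0.2, 0.1]
finger_gap: 0.001
target st [-0.0245 -0.1009  0.1438] yaw -57.5
t 19.3 tcp [0.5744 0.019  0.1433] yaw -57.3 F [-0.6 -0.2  0.1] gap 0.001 tilt [-0. -0. -1.]
0.6,-0.1,-0.5,0.2
time: 19.7
eef_pos: [0.582, 0.028, 0.1451]
tcp_rot: [0.0, 0.781, -0.624, -0.0]
force: [-0.9, 0.0, 0.5]
finger_gap: 0.0003
target st [-0.015  -0.0935  0.1459] yaw -77.6
t 19.7 tcp [0.582  0.028  0.1451] yaw -77.28 F [-0.9  0.   0.5] gap 0.0003 tilt [-0. -0. -1.]
0.3,-0.4,-0.7,0.3
t 19.7 st [-0.0154 -0.0932  0.1451] yaw -77.3 F [-0.9  0.   0.5] q [-0.76  0.59  0.9   1.82 -0.54  1.   -0.99]
-0.6,-2.3,-0.8,3.6,-1.7,-3.7,0,6.6,-1.7,-3.7,0.3,6.7,-1.7,-3.7,0.6,6.9
```

View pics/w5side.png

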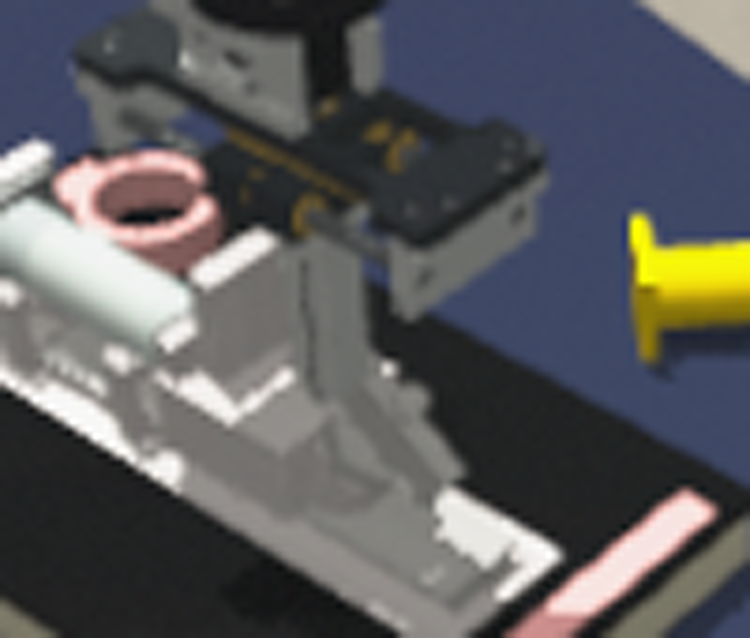

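```bash
python3 -m inch '[-1,-2,-1,3.6,-2,-4,0,6.6,-2,-4,0,6.7,-2,-4,1,6.9,0,0,0,0]'
python3 - <<'E'
from h import *
pushplan(62,92)
arc([(t,154-t) for t in (56,48,40,32)],154)
d=cam('side');crop(d,235,130,335,215,7.5,'w6side')
E
```

```text
time: 20.25
eef_pos: [0.5952, 0.0355, 0.1451]
tcp_rot: [-0.0, -0.635, 0.772, 0.0]
force: [-0.4, 0.7, 1.1]
finger_gap: 0.0008
target st [-0.0013 -0.0895  0.145 ] yaw -101.1
t 20.25 tcp [0.5952 0.0355 0.1451] yaw -101.12 F [-0.4  0.7  1.1] gap 0.0008 tilt [-0.001 -0.001 -1.   ]
1,0.1,0.1,-0
t 20.25 st [-0.0009 -0.0887  0.1451] yaw -101.1 F [-0.4  0.7  1.1] q [-0.81  0.66  0.98  1.78 -0.63  1.05 -1.35]
-0.4,-2.6,0.7,5.4,-1.8,-3.6,1.1,7.5,-1.9,-3.5,1.4,7.9,-1.9,-3.4,1.6,8.4
```

View pics/w6side.png

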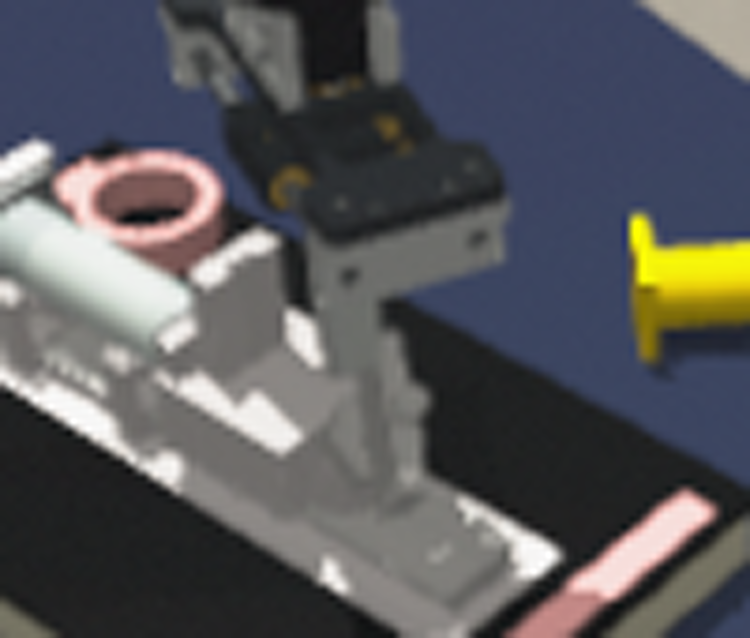

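```bash
python3 -m inch '[0,3,-20,0,0,0,-25,0,0,0,0,0]'
python3 - <<'E'
from h import *
for th in(242,230,215,200):print(th,*push(th,334-th))
pushplan(242,92,sign=1,clear=.010,z=.19)
E
```

```text
time: 20.6
eef_pos: [0.5936, 0.0355, 0.1946]
tcp_rot: [0.002, -0.635, 0.772, -0.001]
force: [0.5, 0.9, -0.2]
finger_gap: 0.0008
242 [ 0.00134274 -0.13895637  0.11541785] 156.4644248091424
230 [-0.00469932 -0.13859429  0.11623879] 145.49730644801016
215 [-0.01200863 -0.13681986  0.11809465] 130.52367532472147
200 [-0.01872546 -0.13357875  0.12072555] 113.95680324454878
target st [ 0.0105 -0.1429  0.1154] yaw -101.1
t 20.6 tcp [0.5936 0.0355 0.1946] yaw -101.12 F [ 0.5  0.9 -0.2] gap 0.0008 tilt [ 0.005  0.001 -1.   ]
22.4,-16.9,2.3,-0,22.5,-16.8,2.3,-0
```

```bash
python3 -m inch '[23,-17,0,0,23,-17,0,0,0,0,0,0,0,0,0,0]'
python3 - <<'E'
from h import *
pushplan(242,92,sign=1,clear=.010)
E
```

```text
time: 21.0
eef_pos: [0.6166, -0.0163, 0.1912]
tcp_rot: [0.0, -0.634, 0.773, -0.0]
force: [0.0, 0.7, 0.5]
finger_gap: 0.0004
target st [ 0.0105 -0.1429  0.1154] yaw -101.1
t 21.0 tcp [ 0.6166 -0.0163  0.1912] yaw -101.27 F [0.  0.7 0.5] gap 0.0004 tilt [ 0.001  0.    -1.   ]
-0.7,-0.6,37.9,-0.1,-0.8,-0.5,37.9,-0.1
```

```bash
python3 -m inch '[-1,0,30,0,0,0,25,0,0,0,10,0,0,0,0,0]'
python3 -m inch '[0,0,11,0,0,0,0,0,0,0,0,0]'
python3 - <<'E'
from h import *
pushplan(242,92,sign=1,clear=.010)
arc([(t,334-t) for t in (242,234,226,218,210,202)],0,sign=1)
d=cam('side');crop(d,235,130,335,215,7.5,'w7side')
E
```

```text
time: 21.4
eef_pos: [0.6163, -0.0139, 0.1249]
tcp_rot: [-0.001, -0.634, 0.773, 0.0]
force: [0.3, 0.9, 0.8]
finger_gap: 0.0006
time: 21.7
eef_pos: [0.6171, -0.0146, 0.1149]
tcp_rot: [0.0, -0.634, 0.773, -0.0]
force: [-0.5, 0.3, 0.6]
finger_gap: 0.0002
target st [ 0.0105 -0.1429  0.1154] yaw -101.1
t 21.7 tcp [ 0.6171 -0.0146  0.1149] yaw -101.33 F [-0.5  0.3  0.6] gap 0.0002 tilt [ 0. -0. -1.]
0.3,-1,-0.5,-0.2
t 21.7 st [ 0.0097 -0.1423  0.1149] yaw -101.3 F [-0.5  0.3  0.6] q [-0.67  0.72  0.93  1.75 -0.67  1.02 -1.26]
0.3,9,-0.5,-0.2,1.5,3.8,-0.5,7.2,1.6,3.7,-0.8,7.6,1.7,3.7,-1,8,1.8,3.6,-1.2,8.5
1.9,3.5,-1.4,8.5
```

View pics/w7side.png

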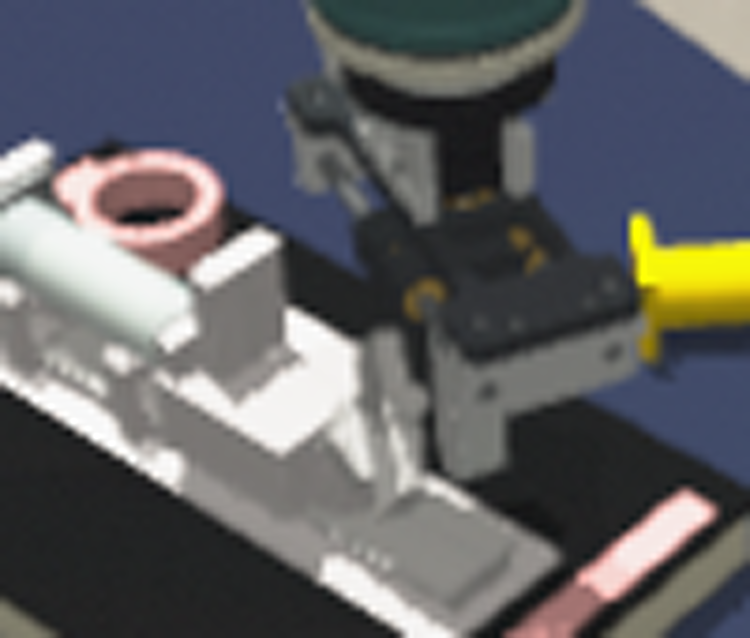

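```bash
python3 -m inch '[0,5,0,0,0,4,0,0,0,0,0,0]'
python3 -m inch '[1,4,0,7.2,2,4,-1,7.6,0,0,0,0]'
python3 -m inch '[2,4,-1,8,0,0,0,0]'
python3 - <<'E'
from h import *
pushplan(218,116,sign=1)
d=cam('side');crop(d,235,130,335,215,7.5,'w8side')
E
```

```text
time: 22.05
eef_pos: [0.6079, -0.0134, 0.115]
tcp_rot: [0.0, -0.634, 0.774, -0.001]
force: [1.4, -4.6, 0.6]
finger_gap: 0.0006
time: 22.35
eef_pos: [0.5995, -0.014, 0.1158]
tcp_rot: [0.0, -0.528, 0.85, -0.001]
force: [1.9, -4.0, 1.1]
finger_gap: 0.0003
time: 22.55
eef_pos: [0.5956, -0.0142, 0.1168]
tcp_rot: [0.0, -0.468, 0.884, -0.001]
force: [7.5, -5.1, -2.1]
finger_gap: 0.0002
target st [-0.0106 -0.1373  0.1177] yaw -123.9
t 22.55 tcp [ 0.5956 -0.0142  0.1168] yaw -124.2 F [ 7.5 -5.1 -2.1] gap 0.0002 tilt [ 0.002 -0.001 -1.   ]
-0.4,-0.4,-0.8,-0.3
```

View pics/w8side.png

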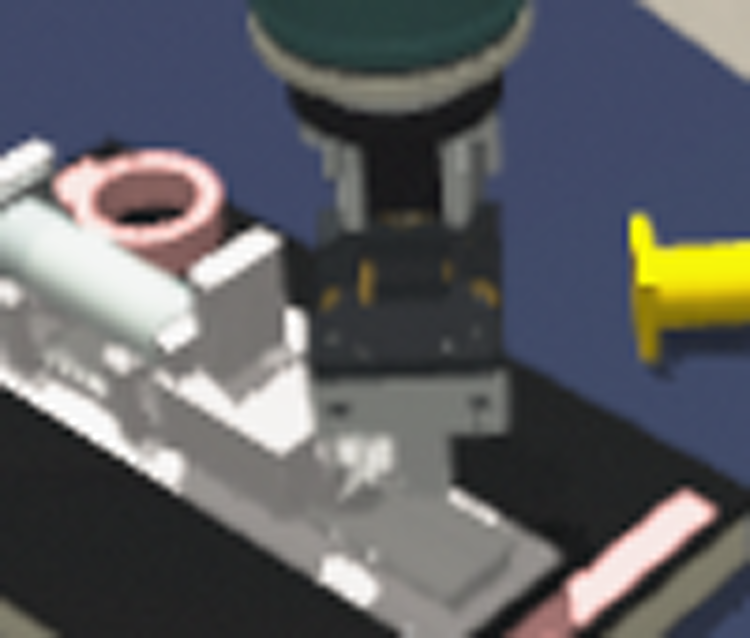

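```bash
python3 -m inch '[0,2,0,0,0,0,0,0]'
python3 -m inch '[1,2,-1,4,0,0,0,0]'
python3 - <<'E'
from h import *
pushplan(212,122,sign=1)
E
```

```text
time: 22.8
eef_pos: [0.5949, -0.0137, 0.1172]
tcp_rot: [0.001, -0.47, 0.883, -0.002]
force: [11.7, -8.5, -4.9]
finger_gap: 0.0004
time: 23.0
eef_pos: [0.593, -0.0136, 0.1181]
tcp_rot: [0.001, -0.438, 0.899, -0.002]
force: [15.8, -10.2, -10.0]
finger_gap: 0.0008
target st [-0.0134 -0.1363  0.1186] yaw -130.2
t 23.0 tcp [ 0.593  -0.0136  0.1181] yaw -128.08 F [ 15.8 -10.2 -10. ] gap 0.0008 tilt [ 0.005 -0.003 -1.   ]
-0.1,-0.3,-0.5,2.2
```

```bash
python3 -m inch '[0,-4,0,0,0,-8,0,0,0,0,0,0]'
python3 -m inch '[0,-5,-20,0,0,-10,-40,0,0,-30,-40,0,20,-40,-40,0,20,-40,-40,0]'
python3 -m inch '[20,-45,-30,0,20,-45,0,0,20,-45,0,0,0,0,0,0]'
python3 - <<'E'
from h import *
o=observe();print(o['eef_pos'],o['force'])
for n,b,s in(('side',(215,120,335,215),6.5),('top',(170,160,320,290),5)):
    d=cam(n);crop(d,*b,s,'w9'+n);cv2.imwrite(f'pics/w9{n}_full.png',d['img'][:,:,::-1])
E
```

```text
time: 23.3
eef_pos: [0.601, -0.0201, 0.1175]
tcp_rot: [-0.0, -0.438, 0.899, 0.0]
force: [0.2, -0.6, -0.1]
finger_gap: 0.0007
time: 23.8
eef_pos: [0.6682, -0.1151, 0.2857]
tcp_rot: [-0.0, -0.439, 0.899, 0.0]
force: [0.8, -0.2, -0.2]
finger_gap: 0.0001
time: 24.2
eef_pos: [0.7325, -0.2479, 0.3087]
tcp_rot: [-0.001, -0.434, 0.901, -0.0]
force: [-0.6, -0.4, -0.5]
finger_gap: 0.0008
[ 0.73251728 -0.24788402  0.30872769] [-0.55265197 -0.41928747 -0.51013646]
```

View pics/w9side.png

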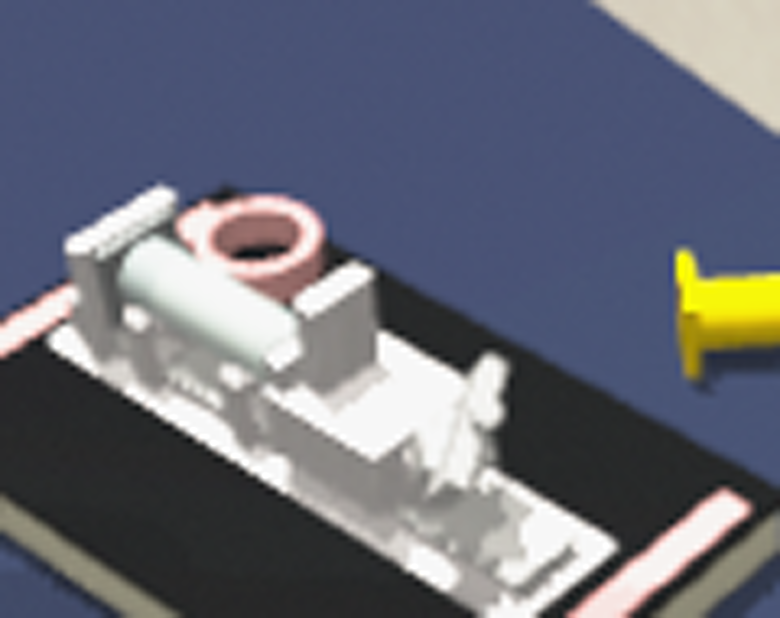

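View pics/w9top.png

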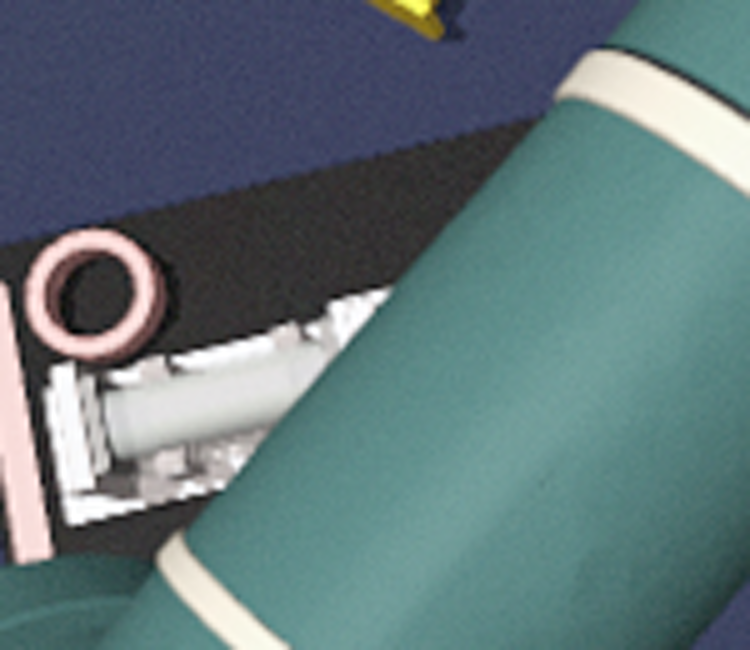

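```bash
python3 - <<'E'
from h import *
plan([.45,-.45,.31],vmax=45)
E
```

```text
t 24.3 tcp [ 0.7333 -0.2415  0.3095] yaw -128.23 F [ 0.1  0.1 -0.5] gap 0.0004 tilt [-0.001 -0.    -1.   ]
42.4,11.7,-0.1,0,42.4,11.7,-0,0,42.4,11.7,-0.1,0,42.3,11.7,-0.1,0,42.4,11.7,-0,0
42.4,11.7,-0.1,0,42.4,11.7,-0.1,0,42.4,11.7,-0,0
```

```bash
python3 -m inch '[42,12,0,0,42,12,0,0,42,12,0,0,42,12,0,0,42,12,0,0]'
python3 -m inch '[42,12,0,0,42,12,0,0,42,12,0,0,0,0,0,0]'
python3 - <<'E'
from h import *
for n,b,s in(('side',(265,160,315,215),12),('top',(240,190,300,250),11)):
    d=cam(n);crop(d,*b,s,'w10'+n)
E
```

```text
time: 24.8
eef_pos: [0.5562, -0.3662, 0.3103]
tcp_rot: [0.001, -0.439, 0.898, 0.0]
force: [0.1, -0.4, -0.7]
finger_gap: 0.0002
time: 25.2
eef_pos: [0.4463, -0.4464, 0.3113]
tcp_rot: [0.0, -0.435, 0.9, -0.0]
force: [0.2, -0.4, 0.1]
finger_gap: 0.0002
```

View pics/w10side.png

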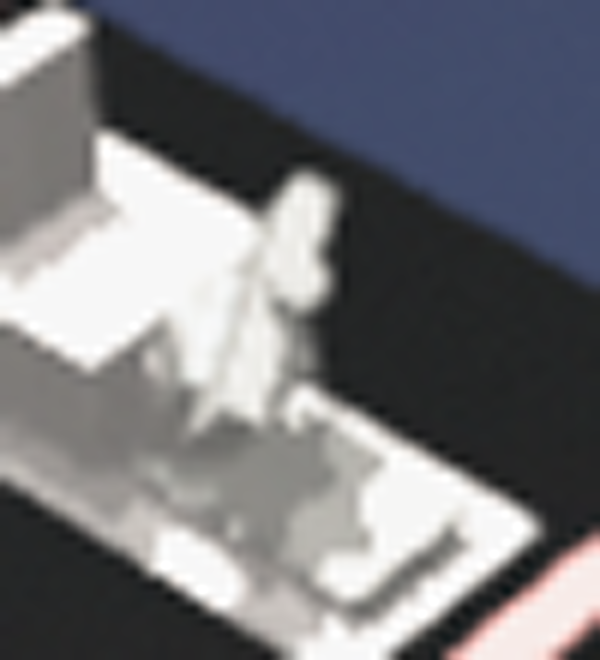

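View pics/w10top.png

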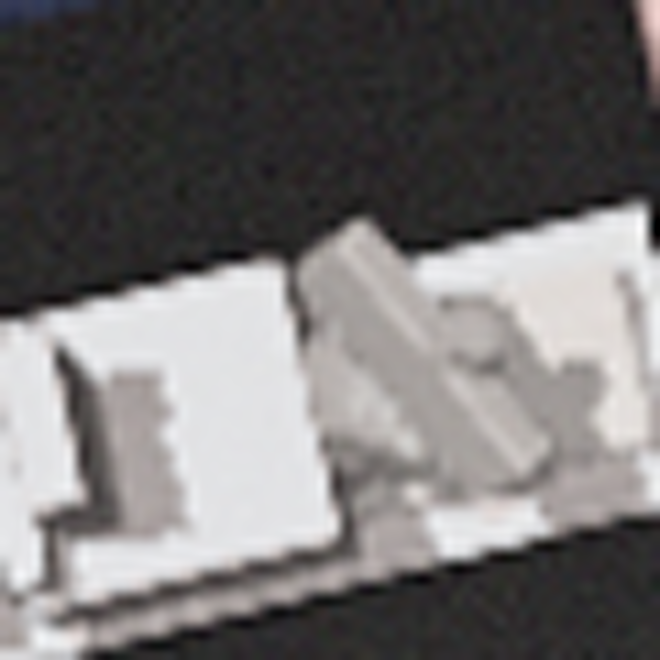

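```bash
python3 - <<'E'
from h import *
t=cam("top");s=cam("side")
T=lambda q:(np.array(q)+.5)/11-.5+[240,190]
S=lambda q:(np.array(q)+.5)/12-.5+[265,160]
P=[]
for a,b in[((378,238),(312,182)),((530,458),(250,408))]:
    X,e=tri(t,T(a),s,S(b));P.append(tost(X));print(P[-1].round(4),e)
d=P[0]-P[1];m=(P[0]+P[1])/2;print("mid",m,"angle",np.degrees(np.arctan2(d@E2,d@E1)),"u",d@U,len(d),np.linalg.norm(d), "drop of mid along u",(m-O0)@U)
# independent: top rays onto outer-edge plane after drop
O=O0-.0019*2.1*U;Ow=st(*O);Uw=st(*(U))-st(0,0,0)
for q in((378,238),(530,458)):
    v=ray(t,T(q));X=t['C']+v*((Ow-t['C'])@Uw)/(v@Uw);Y=tost(X);print(Y.round(4),np.degrees(np.arctan2((Y-O)@E2,(Y-O)@E1)),np.linalg.norm(Y-O))
E
```

```text
[ 0.0234 -0.1045  0.1395] 0.0016448275033864445
[-0.027  -0.1266  0.1113] 0.0014672835178225591
mid [-0.00179431 -0.11554045  0.1253951 ] angle 34.171278667264716 u 0.010373502128261864 3 0.06177694812446523 drop of mid along u -0.0021516484318378493
[ 0.0262 -0.1046  0.1308] 22.955220735644478 0.028506172959813326
[-0.0285 -0.1261  0.1157] -151.96995338452666 0.03230932356926661
```

```bash
python3 - <<'E'
from h import *
d=cam('side');cv2.imwrite('pics/final.png',d['img'][:,:,::-1])
t=cam('top');crop(t,160,180,310,300,5,'finaltop')
E
```

```text
(no output)
```

View pics/final.png

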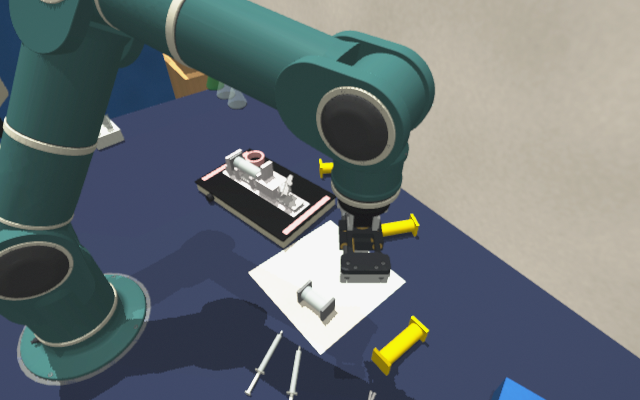

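View pics/finaltop.png

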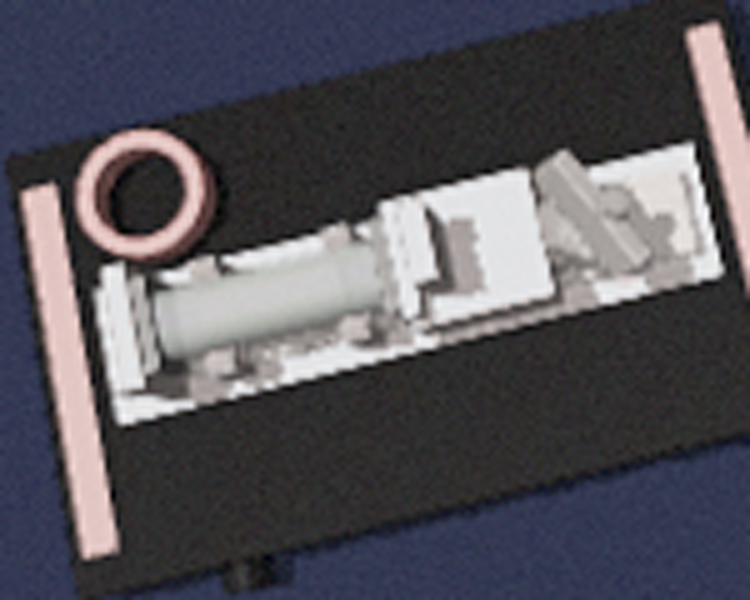

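The last pictures show the chamber held between the end plate at (130,330) and the carriage at (400,260). The wing is turned at (600,210), the tape roll at (145,195) and the short chamber at side (316,300) look untouched, and the arm is clear of everything. Handing in.

```bash
python3 -c "
from station import workorder
print(workorder.hand_in())"
```

```text
the job is handed in; nothing more can be done
None
```

I laid the long chamber in the saddles, clamped it with the carriage, ran the wing nut down to its stop, and handed the job in at about 25.5 s of the 72 s allowed. No verdict was reported.

- **Chamber:** It touched down at the expected height with about 6 N.
- **Carriage:** I pinched the fin and pushed the carriage until it stopped. The force rose from about 12 N to 28 N with no further movement, at the travel expected for a held chamber.
- **Nut:** The tool cannot tilt to match the leaning stud, so I turned the wing by pushing it with closed fingers. I pushed one arm of the wing over the top, then the other arm towards the end plate. It went about 122° clockwise, until the push reached about 21 N at the wing with almost no more turning.
- **Final pictures:** The chamber sits with no visible gap at either end. The short chamber and tape roll look untouched, and the arm is clear.

**Checks that disagreed:**
- **Side camera:** It read about 2 px off against the top camera and the gripper, so I corrected for it.
- **Wing angle:** My final readings ranged from 23° to 34°; the stop should be near 31° if the wing starts along x, which I assumed.
- **Wing drop along the stud:** It measured 2 mm against about 4 mm expected. That is within the camera error at this size, so I relied on the firm stop.

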